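# Gauge a set of spacers as one row and log the reading

### The arm

A 6-joint arm with a two-finger parallel gripper is mounted at the origin on the work surface. World frame = base frame: x ahead of the robot, y to its left, z up, the work surface at z = 0. Lengths are in m, angles in degrees, forces in N, time in s.
With the tool pointing down it reaches from about 0.35 to 1 m from the base axis. Payload 7.1 kg.
Tool frame: the origin (TCP) lies midway between the tips of the shut fingers; the grasp point (between the pads) lies 19 mm behind it; z points along the fingers, y is the direction in which the jaws open and shut (so a half turn about z gives the same grasp; the last joint's range is limited). The gripper opens to 85 mm and grips with 20 to 120 N. Pads are 22 mm wide; open, the fingers measure 114 mm over their backs; the gripper's body (76 mm by 85 mm) begins 54 mm behind the grasp point. The pads swing forward as they close: fully open they stand 13 mm farther back than shut.
Start: joints at [-68.067, 24.242, 93.386, -0, 62.372, -1.089], TCP at [0.244, -0.575, 0.231] pointing down, gripper open.
Joint ranges: [-172.04, 172.04], [-51.8, 120.97], [4.93, 147.93], [-75.15, 255.16], [6.16, 154.13], [-145.62, 145.62]. Speed limits (degrees/s): [136.94, 136.94, 172.46, 180, 180, 180].

### API

Orientations are given as a 3x3 rotation matrix whose columns are the frame's x, y, z axes.
In Python, from workcell import * gives the robot as it stands.
- The arm moves only by the tool servo_tool, never from a script. Its argument "increments" is a list of rows, each a list of 5 numbers: the shift along the tool's x, y, z in mm, then the turn about the tool's z in degrees, then the finger opening in mm, from 0 to 85.4. In form: [[tx, ty, tz, spin, gripper], ...]. A call has 1 to 10 rows; each row is the pose to reach, as a shift and turn from the pose measured when the call began, along the tool's axes at that moment; what a row does not reach only later rows make up. A row lasts 1/8 s, in which the tool goes at most 62.5 mm and 10.7 degrees, less where a joint would pass 70% of its speed; a pose out of reach is approached as far as the arm can. A call with a gripper value outside its range is refused whole. The fingers move at their own pace and stop on an object; "grip_force" is the grip in N (left out, the last holds). Time passes only in rows, so rows that repeat a pose let the fingers close. It gives the time, the measured TCP pose, the force and the opening at its end, in the units of the state.
- get_state(): the state, without advancing time (a new reading comes with each control period).
- capture(name): name is "scene" or "top" or "wrist"; returns the picture (480x640x3 uint8, red, green, blue); there is no depth.
- get_calibration(name): a dict with "fx", "fy", "cx", "cy" (pixels), "position" and "attitude" of the camera in the world; the wrist camera has in their place "tool_from_camera" (4x4, takes a point from camera to tool coordinates, whose origin is the TCP and whose axes are the flange's). Camera axes: x right, y up, looking along -z (the intrinsics and any distortion apply to the point x, -y, -z); pixel columns grow to the right and rows downward; lengths in m; the calibration is good to about 2 mm. The wrist camera is an equidistant fisheye: a pixel r from the principal point sees the ray r / f radians off the axis. A picture is of the moment at which its call begins: read the wrist's pose just before it. get_calibration takes no time and is no camera call.
- hand_in(): hands the job in, once; it reports no verdict.
The state is a dict: "time": time; "joint_positions": joint angles; "joint_vel": joint speeds; "joint_torque": joint torques, N m; "eef_pos": TCP position; "tool_rot": TCP orientation; "wrist_force": force on the tool from outside, world axes, zero at the start; "torque": the same for the moment, N m; "finger_gap": opening from 0.0 (shut) to 1.0 (fully open).
Only numpy, scipy, OpenCV 4.12 (cv2) and the standard library are available. Lean on these libraries where they do the work, as an engineer would, in place of code of your own. Each camera call takes 0.05 s, during which the arm holds its last target. There are 200 camera calls.

### The job

Gauge the spacer blocks lying on the dark rubber mat as one set: open the bench caliper, stand all of them on its bed in one straight row, end to end, and slide the jaw up gently until the whole row is snug between jaw and anvil, pushing lightly and close to the beam so that the jaw stays square. With the row still held, flip up the guard cover of the start box until it stays up by itself and press the start button fully down. Then tidy up: shut the cover, slide the jaw back to its open stop, and stand every spacer upright on the cork pad, leaving the other things where they are.

Things in the scene. Friction and masses are not known exactly. Their poses are not given: they have to be found in the camera images.
- gauge: Bench caliper gauge: fixed steel plate, x from -100 to +65 mm, y +-100 mm, its top (the bed) 12 mm above the work surface. Origin under the plate on the bed's centre line; +y is the way the jaw opens; the row of spacers lies along y at x = 0. At x = -75 mm, nearest the robot, a dark beam 16 mm wide, 10 mm high runs along y on the plate; both jaws stand out from it to +x over the bed.
- anvil: Fixed jaw of the gauge, a dark steel bar reaching from x = -84 to +23 mm in the gauge's frame, 14 mm thick, 34 mm high above the bed. Its measuring face looks to the gauge's +y and lies at y = -80 mm. Origin at the point anvil_face.
- anvil_face (a point): Point on the measuring face of the fixed jaw, on the row's centre line, at bed height (12 mm above the work surface); same axes as the gauge.
- carriage: Sliding carriage of the gauge: black block 36 x 44 x 20 mm on the beam with a steel thumb post on top. Origin in the plane of the moving jaw's measuring face, on the row's centre line, at bed height; the carriage and jaw lie on its +y side (carriage y 0 to 44 mm, jaw y 0 to 12 mm). Same axes as the gauge.
- thumb (a point): Point in the steel thumb post of the carriage, 75 mm from the row's centre line, right above the beam. The post is 16 mm (gauge x) by 12 mm (gauge y), 30 mm high from the carriage's top at 32 mm to 62 mm above the work surface; this point is 48 mm above the work surface. Pinch it across y, or push it along y.
- jaw: Moving jaw carried by the carriage, dark steel bar 12 mm thick (y) standing 30 mm high (from 4 to 34 mm above the bed), reaching from the carriage to 24 mm past the row's centre line. It is sprung on the carriage about a vertical axis at its origin, above the beam 75 mm from the row (7.5 N m per rad): pushed far from the beam, or pressed hard on the row, it cocks.
- gap (a joint): Opening between the two measuring faces in m: 0 shut, 0.135 at the open stop. Stays where it is left; sliding it takes 4 N.
- cock (a joint): Angle of the moving jaw off square in rad: 0 square; positive when the row pushes the jaw's free end open. 1 N on the jaw at the row's centre line gives 0.01 rad. Negative when it is dragged shut by its free end. Keep it within 0.05 either way when the row is held, and never below -0.04 or above 0.08 while sliding the jaw shut.
- spacer1: Aluminium spacer block, 30 mm long (x) by 24 mm wide (y) by 22 mm high (z), 45 g, a dark slot along its length in the top and a shallow groove along each long side; all spacers are alike. Origin at the centre of its underside. Starts upright (slot up) on the rubber mat; two or three are there, an absent one reads None. In the row its length lies along the gauge's y.
- spacer2: Aluminium spacer block, 30 mm long (x) by 24 mm wide (y) by 22 mm high (z), 45 g, a dark slot along its length in the top and a shallow groove along each long side; all spacers are alike. Origin at the centre of its underside. Starts upright (slot up) on the rubber mat; two or three are there, an absent one reads None. In the row its length lies along the gauge's y.
- spacer3: Aluminium spacer block, 30 mm long (x) by 24 mm wide (y) by 22 mm high (z), 45 g, a dark slot along its length in the top and a shallow groove along each long side; all spacers are alike. Origin at the centre of its underside. Starts upright (slot up) on the rubber mat; two or three are there, an absent one reads None. In the row its length lies along the gauge's y.
- start_box: Low grey start box, 110 x 100 mm, 34 mm high, fixed. Origin under its centre; -x is its front with the cover's tab, +x the hinge side. It may stand left or right.
- cover_angle (a joint): Guard cover of the start box, 80 x 70 mm, top 66 mm above the work surface when shut. 0 shut, 1.9 rad fully open (leaning back past upright, where it stays); below about 1.2 rad it falls shut by its own 90 g, beyond about 1.35 it falls open to the stop.
- cover_hinge (a point): Hinge axis of the cover, along the start box's y, 40 mm behind the box's centre, 38 mm above the work surface.
- cover_tab (a point): Point in the steel pull tab that stands out 38 mm from the front of the cover. The tab is 10 mm wide (start box y) and 12 mm high; it can be pinched across its width and swung round the hinge. This point is 106 mm in front of and 14 mm above the hinge axis when the cover is shut (52 mm above the work surface) and moves with the cover.
- start_travel (a joint): Start button: 0 up, 0.006 m fully down; 5 N to press fully, springs back.
- start_top (a point): Centre of the top face of the start button (26 mm across, in a 42 mm collar), 52 mm above the work surface, at the centre of the start box, beneath the cover.
- mat_in: Black rubber mat, 140 x 150 x 3 mm, fixed, where the spacers start; origin under its centre. A small aluminium collar also lies on it and is not part of the job.
- collar: Aluminium ring, 26 mm across, 12 mm high, a bystander on the rubber mat. Origin at the centre of its underside.
- pad_out: Cork pad, 130 (x) x 150 (y) x 3 mm, fixed, where the spacers finish; origin under its centre. Mat, pad and start box change places from start to start.
- jar: Small amber glass jar, 44 mm across, 55 mm high, a bystander: leave it standing where it is. Origin at the centre of its underside.
- bottle: White plastic bottle, 54 mm across, 150 mm high, a bystander: leave it standing where it is. Origin at the centre of its underside.
- cup: White cup, 64 mm across, 60 mm high, a bystander: leave it standing where it is. Origin at the centre of its underside.
There are look-alikes about, which are no part of the job. What is meant by the start_box is not blue or yellow, and is the larger of those in its own colour.

How it is judged:
By the outcome, as a careful person would: the job done as asked, in the order asked, and still so for the second after the job is handed in, with the robot touching nothing.
Of spacer1, spacer2, spacer3 only 2 to 3 are there at a start; the rules pass over those that are not, and their reading is None.
At some moment in a run one of spacer1, spacer2, spacer3 may be knocked a few centimetres aside while the robot is not near it.
It also fails if it takes over 210 s, if anything falls off the work surface, if the arm or the gripper's body presses on something with over 40 N, if the wrist force passes 120 N, or if a joint passes its speed limit or range.

## Working session

There is one attempt and no reset: what is moved stays moved. The work goes in short steps, Python scripts to look and compute and a tool call to move; the robot and the scene stay as the last step left them, time stands still between calls to the robot, and variables do not carry over. Pictures are saved under pics/ and viewed, about 12 in all and at most 16, crops included, and the job is handed in when it is done.

Besides the shell and the picture viewer there is one more tool, called after "Call:" as a command line: name --pt "numbers of a row" for each row, then --argument value for the rest. servo_tool: Moves the arm, as the interface text tells. Its arguments: {"type":"object","properties":{"increments":{"type":"array"},"grip_force":{"type":"number"}},"required":["increments"]}

```bash
ls; mkdir -p pics; python3 - <<'E'
from workcell import *
import cv2
for n in ("scene","top"):
    im=capture(n); cv2.imwrite(f"pics/{n}0.png",im[:,:,::-1]); print(n,get_calibration(n))
s=get_state(); print(s); print(get_calibration("wrist"))
E
```

```text
pics
scene {'fx': 434.4933965689269, 'fy': 434.4933965689269, 'cx': 317.7994719000773, 'cy': 236.84890431952886, 'position': array([0.8590064 , 0.54148404, 0.92397095]), 'attitude': array([[-0.84089144, -0.457244  ,  0.28953327],
       [ 0.54117127, -0.70452853,  0.45910043],
       [-0.00593647,  0.54274071,  0.83987932]])}
top {'fx': 451.79993201051116, 'fy': 451.79993201051116, 'cx': 319.1750203914593, 'cy': 241.12789609233684, 'position': array([0.4811251 , 0.06388439, 1.09920385]), 'attitude': array([[ 1.09282175e-03,  9.96813418e-01, -7.97609883e-02],
       [-9.99972284e-01,  5.01908216e-04, -7.42822568e-03],
       [-7.36452233e-03,  7.97668954e-02,  9.96786339e-01]])}
{'time': 0.1, 'joint_positions': array([-6.80689340e+01,  2.42809400e+01,  9.34282237e+01, -8.92877470e-04,
        6.23708486e+01, -1.08764970e+00]), 'joint_vel': array([ 0.09244893, -0.07947703, -0.22431592, -0.12259833,  0.03258208,
        0.07083881]), 'joint_torque': array([-6.77088269e-05, -5.58425939e+01, -2.82443655e+01, -7.40841551e-05,
        2.98684710e-03,  3.27465023e-05]), 'eef_pos': array([ 0.24423807, -0.57476023,  0.23060572]), 'tool_rot': array([[ 9.20374345e-01,  3.91038078e-01, -5.34378844e-04],
       [ 3.91038443e-01, -9.20373441e-01,  1.29026285e-03],
       [ 1.27138091e-05, -1.39648750e-03, -9.99999025e-01]]), 'wrist_force': array([-0.89599555,  0.22156521,  0.36031439]), 'torque': array([0.00374236, 0.00534637, 0.01617874]), 'finger_gap': 0.997809283790841}
{'fx': 371.64829954431775, 'fy': 371.64829954431775, 'cx': 316.3419351881126, 'cy': 239.27387029099413, 'tool_from_camera': array([[ 5.26443478e-04,  9.55858894e-01,  2.93825626e-01,
         7.51430090e-02],
       [ 9.99998870e-01, -8.95474541e-05, -1.50037340e-03,
         2.66453939e-05],
       [-1.40783392e-03,  2.93826084e-01, -9.55857861e-01,
        -1.43492410e-01],
       [ 0.00000000e+00,  0.00000000e+00,  0.00000000e+00,
         1.00000000e+00]])}
```

View pics/top0.png

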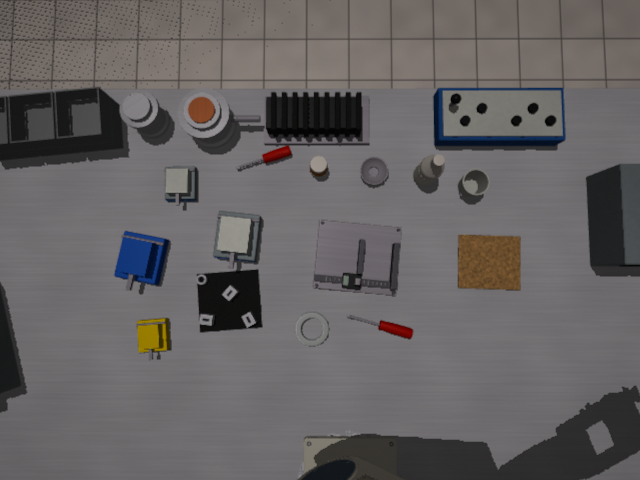

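View pics/scene0.png

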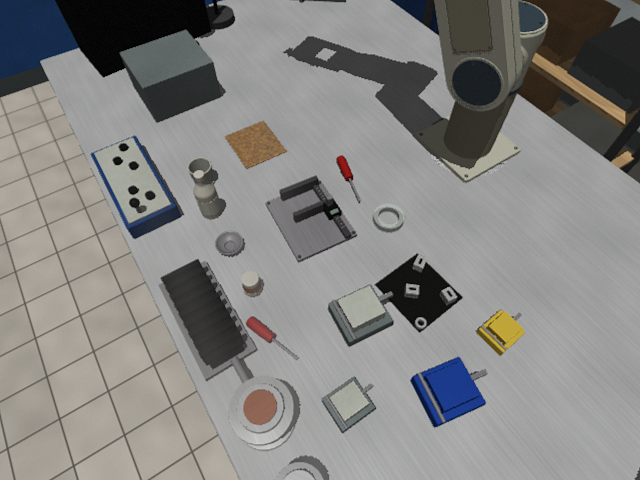

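The top view shows +x up and +y left. The mat has three spacers at about px (230,293), (206,320) and (249,320), with the collar at (201,279). The large grey start box is at (237,237) with its tab at the bottom. The gauge is at (358,258), jaw on the left and partly open. The cork pad is at (489,262).

```bash
cat > h.py <<'E'
from workcell import *
import cv2, numpy as np
def world(name,uv,z,st=None):
    """pixels -> world points on the plane at height z"""
    c=get_calibration(name); uv=np.atleast_2d(np.array(uv,float))
    d=(uv-[c["cx"],c["cy"]])/[c["fx"],c["fy"]]
    if name=="wrist":
        T=c["tool_from_camera"]; R=st["tool_rot"]@T[:3,:3]; p=st["eef_pos"]+st["tool_rot"]@T[:3,3]
        r=np.linalg.norm(d,axis=1,keepdims=True)+1e-12
        ray=np.hstack([d[:,:1]/r*np.sin(r),-d[:,1:]/r*np.sin(r),-np.cos(r)])
    else:
        R,p=c["attitude"],c["position"]; ray=np.hstack([d[:,:1],-d[:,1:],-np.ones((len(d),1))])
    w=ray@R.T; return p+w*((z-p[2])/w[:,2:])
def pix(name,P,st=None):
    c=get_calibration(name); P=np.atleast_2d(P).astype(float)
    if name=="wrist":
        T=c["tool_from_camera"]; R=st["tool_rot"]@T[:3,:3]; p=st["eef_pos"]+st["tool_rot"]@T[:3,3]
    else: R,p=c["attitude"],c["position"]
    q=(P-p)@R; q=q*[1,-1,-1]
    if name=="wrist":
        n=np.linalg.norm(q[:,:2],axis=1,keepdims=True); m=q[:,:2]/n*np.arctan2(n,q[:,2:])
    else: m=q[:,:2]/q[:,2:]
    return m*[c["fx"],c["fy"]]+[c["cx"],c["cy"]]
def go(x,y,z,yaw=None,st=None):
    """increments (mm, deg) to TCP target; yaw = world direction (deg) of the jaw axis, mod 180"""
    s=st or get_state(); R=s["tool_rot"]; d=R.T@(np.array([x,y,z])-s["eef_pos"])*1000
    sp=0
    if yaw is not None:
        cur=np.degrees(np.arctan2(R[1,1],R[0,1])); sp=-((yaw-cur+90)%180-90)
    j=s["joint_positions"][5]
    print("inc",np.round(d,1),"spin %.1f"%sp,"j6 %.1f"%j, "eef",np.round(s["eef_pos"],4),"t",round(s["time"],2))
E
python3 - <<'E'
from h import *
im=cv2.imread("pics/top0.png"); o=np.zeros((600,800,3),np.uint8)
a=cv2.resize(im[205:335,190:272],None,fx=4.6,fy=4.6,interpolation=cv2.INTER_CUBIC); o[:a.shape[0],:a.shape[1]]=a
b=cv2.resize(im[212:302,308:408],None,fx=4.2,fy=4.2,interpolation=cv2.INTER_CUBIC)
o[:b.shape[0],380:380+b.shape[1]]=b
cv2.imwrite("pics/c1.png",o)
print(world("top",[[230,293],[206,320],[249,320]],.025))
print(world("top",[[237,237]],.05),world("top",[[489,262],[430,170],[474,184],[319,167]],.003))
E
```

```text
[[0.44380197 0.28283612 0.025     ]
 [0.38047355 0.33841409 0.025     ]
 [0.38065409 0.23695798 0.025     ]]
[[0.57465166 0.26356537 0.05      ]] [[ 0.51840823 -0.33872943  0.003     ]
 [ 0.74456009 -0.20046541  0.003     ]
 [ 0.70959993 -0.30754778  0.003     ]
 [ 0.75226325  0.07268565  0.003     ]]
```

View pics/c1.png

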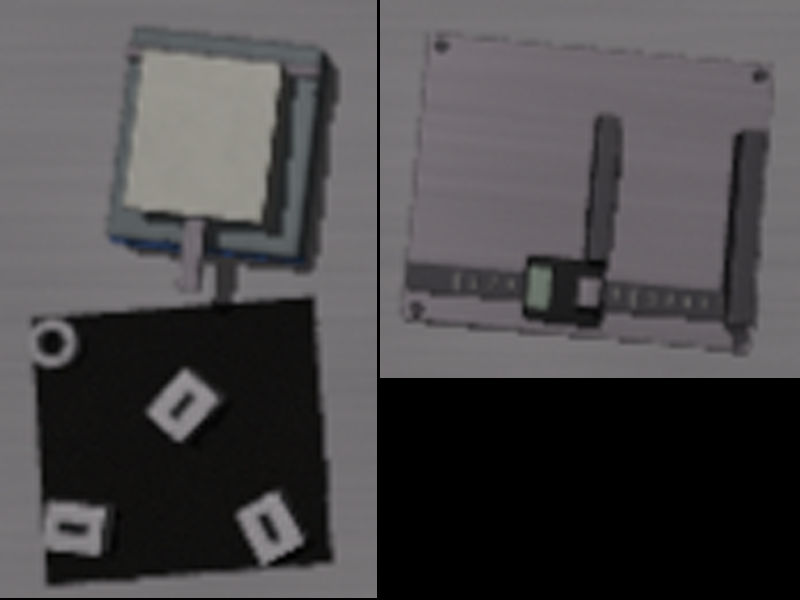

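```bash
python3 - <<'E'
from h import *
def A(p): return np.array(p)/4.6+[190,205]-.4
def B(p): return (np.array(p)-[380,0])/4.2+[308,212]-.4
w=world("top",B([[428,35],[772,65],[748,352],[402,320]]),.012); print(w)
def fit(P,W):
    P=np.array(P,float);W=W[:,:2];a=P.mean(0);b=W.mean(0);H=(P-a).T@(W-b)
    th=np.arctan2(H[0,1]-H[1,0],H[0,0]+H[1,1]);R=np.array([[np.cos(th),-np.sin(th)],[np.sin(th),np.cos(th)]])
    t=b-R@a; return np.degrees(th),t,np.abs(P@R.T+t-W).max()
print("gauge",fit([[.065,.1],[.065,-.1],[-.1,-.1],[-.1,.1]],w))
print("jawtop/anvil tips",world("top",B([[608,118],[752,132]]),.046), "thumb",world("top",B([[590,292]]),.062))
w=world("top",A([[141,50],[285,65],[262,222],[125,207]]),.066); print(w, w.mean(0)); print("tab",world("top",A([[191,290],[195,222]]),.058))
w=world("top",A([[135,28],[328,50],[305,262],[110,237]]),.034); print("box",w,w.mean(0))
w=world("top",A([[33,318],[314,297],[333,562],[47,585]]),.003);print("mat",w.mean(0))
print("spacers",world("top",A([[184,404],[75,528],[270,528],[54,342]]),.025))
E
```

```text
[[ 0.61964471  0.07239762  0.012     ]
 [ 0.60229111 -0.12558547  0.012     ]
 [ 0.43816229 -0.10976976  0.012     ]
 [ 0.45601821  0.08703872  0.012     ]]
gauge (np.float64(-5.1828620332885915), array([ 0.54645753, -0.02056058]), np.float64(0.0013484929017206215))
jawtop/anvil tips [[ 0.56881048 -0.02810672  0.046     ]
 [ 0.56103893 -0.10805703  0.046     ]] thumb [[ 0.47246204 -0.01630867  0.062     ]]
[[0.62310571 0.30001457 0.066     ]
 [0.61553374 0.22756853 0.066     ]
 [0.53673614 0.23801464 0.066     ]
 [0.54417933 0.30654209 0.066     ]] [0.57988873 0.26803496 0.066     ]
tab [[0.50303783 0.27450037 0.058     ]
 [0.53714329 0.27305656 0.058     ]]
box [[0.63898376 0.31065346 0.034     ]
 [0.62751089 0.21048212 0.034     ]
 [0.51793642 0.22104155 0.034     ]
 [0.53068984 0.32148001 0.034     ]] [0.57878023 0.26591428 0.034     ]
mat [0.42573632 0.28920483 0.003     ]
spacers [[0.44515119 0.28380718 0.025     ]
 [0.38191281 0.33867035 0.025     ]
 [0.38208983 0.23863831 0.025     ]
 [0.47687057 0.35153488 0.025     ]]
```

```bash
python3 - <<'E'
from h import *
go(.472,-.016,.20,84.8)
E
```

```text
inc [ 428.1 -425.2   31.2] spin 28.2 j6 -1.1 eef [ 0.2442 -0.5748  0.2306] t 0.1
```

Call:
servo_tool --pt "43 -43 3 3 50" --pt "86 -85 6 6 50" --pt "128 -128 9 9 50" --pt "171 -170 12 12 50" --pt "214 -213 16 15 50" --pt "257 -255 19 18 50" --pt "300 -298 22 21 50" --pt "342 -340 25 24 50" --pt "385 -383 28 28 50" --pt "428 -425 31 28 50" --grip_force 25

```text
time: 1.35
eef_pos: [0.4723, -0.0142, 0.2001]
tool_rot: [[0.996, -0.087, -0.0], [-0.087, -0.996, 0.001], [-0.001, -0.001, -1.0]]
wrist_force: [0.8, -1.2, 0.8]
finger_gap: 0.585
```

Call:
servo_tool --pt "0 0 0 0 50" --pt "0 0 0 0 50"

```text
time: 1.6
eef_pos: [0.4718, -0.014, 0.1998]
tool_rot: [[0.996, -0.086, -0.002], [-0.086, -0.996, 0.001], [-0.002, -0.001, -1.0]]
wrist_force: [0.1, 0.1, 0.9]
finger_gap: 0.584
```

```bash
python3 - <<'E'
from h import *
go(.472,-.016,.20,84.8)
im=capture("wrist"); cv2.imwrite("pics/w1.png",im[:,:,::-1])
E
```

```text
inc [ 0.3  2.  -0.2] spin 0.3 j6 91.7 eef [ 0.4718 -0.014   0.1998] t 1.6
```

View pics/w1.png

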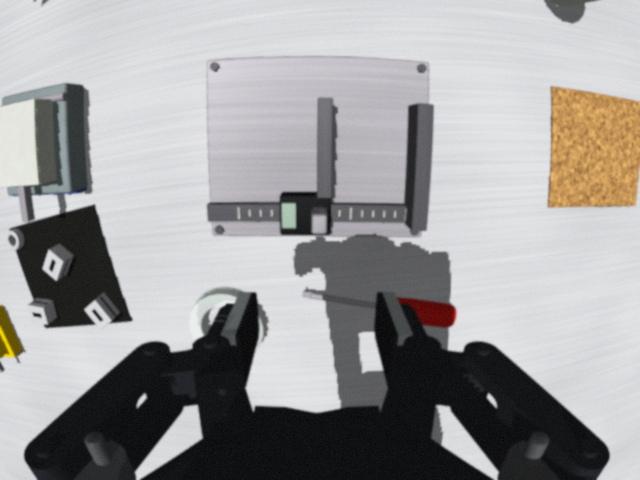

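The wrist view shows the plate corners at (208,61), (429,62) and (213,235). The thumb top is at (319,212), the jaw tip at (325,98) and the anvil tip at (417,104).

```bash
python3 - <<'E'
from h import *
im=cv2.imread("pics/w1.png"); c=im[50:245,195:440]; cv2.imwrite("pics/w1c.png",cv2.resize(c,None,fx=3,fy=3,interpolation=cv2.INTER_CUBIC))
s=get_state()
print(world("wrist",[[208,61],[429,62],[213,235]],.012,s))
print("thumb",world("wrist",[[319,212]],.062,s))
def G(g,th=-5.18,o=(.5465,-.0206)):
    t=np.radians(th); R=np.array([[np.cos(t),-np.sin(t)],[np.sin(t),np.cos(t)]]); g=np.array(g); return np.hstack([g[:,:2]@R.T+o,g[:,2:]])
P=[[.065,.1,.012],[.065,-.1,.012],[-.1,-.1,.012],[-.1,.1,.012],[.023,-.08,.046],[.023,-.094,.046],[-.084,-.08,.046],[-.03,-.08,.046]]
print(np.round((pix("wrist",G(P),s)-[195,50])*3))
E
```

```text
[[ 0.62007317  0.06960149  0.012     ]
 [ 0.60227667 -0.12792534  0.012     ]
 [ 0.45788391  0.0852496   0.012     ]]
thumb [[ 0.48228239 -0.0178978   0.062     ]]
[[ 28.  34.]
 [696.  36.]
 [674. 564.]
 [ 47. 562.]
 [660. 160.]
 [710. 164.]
 [643. 544.]
 [654. 354.]]
```

View pics/w1c.png

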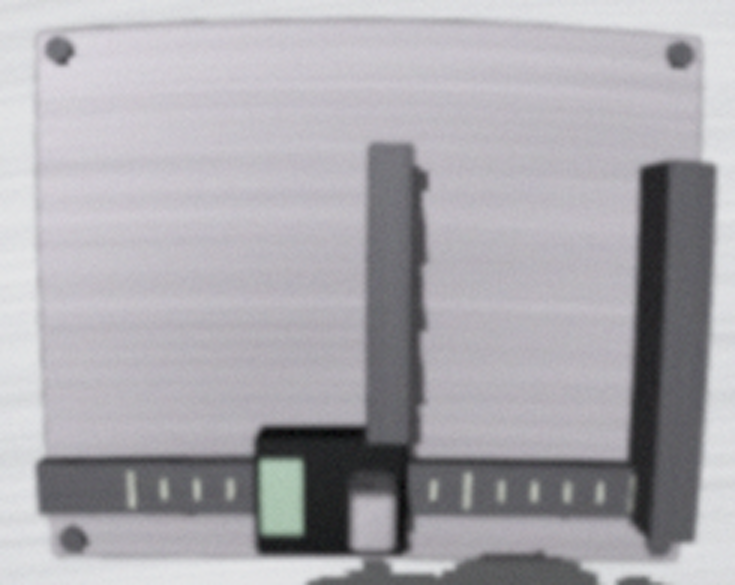

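Call:
servo_tool --pt "0 3 55 0 45" --pt "0 3 110 0 45" --pt "0 3 150 0 45" --pt "0 3 164 0 45" --pt "0 3 164 0 45" --pt "0 3 164 0 0" --pt "0 3 164 0 0" --pt "0 3 164 0 0" --pt "0 3 164 0 0" --pt "0 3 164 0 0" --grip_force 25

```text
time: 2.9
eef_pos: [0.4724, -0.0176, 0.0374]
tool_rot: [[0.996, -0.087, 0.002], [-0.087, -0.996, 0.001], [0.002, -0.001, -1.0]]
wrist_force: [-1.3, -0.7, 6.5]
finger_gap: 0.133
```

```bash
python3 - <<'E'
from h import *
s=get_state(); print(s["wrist_force"],s["finger_gap"]*85.4); go(.472,-.017,.036,84.8)
t=np.radians(-5.18); print(s["tool_rot"].T@np.array([-np.sin(t),np.cos(t),0]))
E
```

```text
[-1.29543892 -0.70290174  6.51887976] 11.390090252646338
inc [-0.5 -0.6  1.4] spin 0.2 j6 91.3 eef [ 0.4724 -0.0176  0.0374] t 2.9
[ 2.83944753e-03 -9.99995578e-01  8.84222516e-04]
```

Call:
servo_tool --pt "0 0 -1 0 0" --pt "0 -10 -1 0 0" --pt "0 -20 -1 0 0" --pt "0 -30 -1 0 0" --pt "0 -40 -1 0 0" --pt "0 -48 -1 0 0" --pt "0 -54 -1 0 0" --pt "0 -58 -1 0 0" --pt "0 -60 -1 0 0" --pt "0 -62 -1 0 0"

```text
time: 4.15
eef_pos: [0.4781, 0.0439, 0.038]
tool_rot: [[0.996, -0.087, 0.002], [-0.087, -0.996, 0.0], [0.002, -0.0, -1.0]]
wrist_force: [4.7, -4.4, -18.4]
finger_gap: 0.131
```

Call:
servo_tool --pt "0 -1 0 0 0" --pt "0 -2 0 0 0" --pt "0 -2 0 0 0"

```text
time: 4.53
eef_pos: [0.4783, 0.0458, 0.0379]
tool_rot: [[0.996, -0.087, 0.002], [-0.087, -0.996, 0.0], [0.002, -0.0, -1.0]]
wrist_force: [3.0, -4.1, -13.6]
finger_gap: 0.135
```

Call:
servo_tool --pt "0 -1 0 0 0" --pt "0 -2 0 0 0" --pt "0 -2 0 0 0"

```text
time: 4.9
eef_pos: [0.4784, 0.0478, 0.0379]
tool_rot: [[0.996, -0.087, 0.002], [-0.087, -0.996, 0.0], [0.002, -0.0, -1.0]]
wrist_force: [2.5, -3.4, -12.0]
finger_gap: 0.132
```

Call:
servo_tool --pt "0 -1 0.5 0 0" --pt "0 -2 0.5 0 0" --pt "0 -3 0.5 0 0" --pt "0 -3 0.5 0 0"

```text
time: 5.4
eef_pos: [0.4788, 0.0509, 0.0378]
tool_rot: [[0.996, -0.087, 0.003], [-0.087, -0.996, 0.0], [0.003, -0.0, -1.0]]
wrist_force: [-1.6, -3.5, 3.0]
finger_gap: 0.133
```

Call:
servo_tool --pt "0 -1 0 0 0" --pt "0 -2 0 0 0" --pt "0 -2.5 0 0 0" --pt "0 -2.5 0 0 0"

```text
time: 5.9
eef_pos: [0.4788, 0.0512, 0.0378]
tool_rot: [[0.996, -0.086, 0.002], [-0.086, -0.996, -0.002], [0.002, 0.002, -1.0]]
wrist_force: [0.3, -23.8, -0.8]
finger_gap: 0.131
```

Call:
servo_tool --pt "0 1.5 0 0 0" --pt "0 2 0 0 40" --pt "0 2 0 0 45" --pt "0 2 0 0 45" --pt "0 2 -50 0 50" --pt "0 2 -110 0 50" --pt "0 2 -160 0 50"

```text
time: 6.78
eef_pos: [0.4784, 0.0498, 0.1999]
tool_rot: [[0.996, -0.086, 0.003], [-0.086, -0.996, -0.002], [0.003, 0.002, -1.0]]
wrist_force: [1.2, 0.2, -0.7]
finger_gap: 0.587
```

```bash
python3 - <<'E'
from h import *
go(.42,.22,.2,-5.2)
E
```

```text
inc [ -72.7 -164.6   -0.7] spin -89.7 j6 99.6 eef [0.4784 0.0498 0.1999] t 6.78
```

Call:
servo_tool --pt "-18 -41 0 -10 50" --pt "-36 -82 0 -20 50" --pt "-54 -123 0 -30 50" --pt "-72 -164 0 -40 50" --pt "-72 -164 0 -50 50" --pt "-72 -164 0 -60 50" --pt "-72 -164 0 -70 50" --pt "-72 -164 0 -80 50" --pt "-72 -164 0 -90 50" --pt "-72 -164 0 -90 50"

```text
time: 8.02
eef_pos: [0.4205, 0.2195, 0.1993]
tool_rot: [[0.087, 0.996, 0.003], [0.996, -0.087, -0.002], [-0.002, 0.003, -1.0]]
wrist_force: [0.1, -0.5, -0.4]
finger_gap: 0.584
```

Call:
servo_tool --pt "0 0 0 0 50" --pt "0 0 0 0 50"

```text
time: 8.28
eef_pos: [0.4205, 0.2195, 0.1993]
tool_rot: [[0.089, 0.996, 0.003], [0.996, -0.089, -0.002], [-0.002, 0.003, -1.0]]
wrist_force: [1.1, 0.4, -0.2]
finger_gap: 0.587
```

```bash
python3 - <<'E'
from h import *
s=get_state();im=capture("wrist"); go(.42,.22,.2,-5.2,s); im=im[:,:,::-1]; cv2.imwrite("pics/w2f.png",im)
import pickle; pickle.dump(s,open("s2.pkl","wb"))
c=im[60:340,180:480]; cv2.imwrite("pics/w2.png",cv2.resize(c,None,fx=2,fy=2,interpolation=cv2.INTER_CUBIC))
E
```

```text
inc [ 0.5 -0.5 -0.7] spin 0.1 j6 31.5 eef [0.4205 0.2195 0.1993] t 8.28
```

View pics/w2.png

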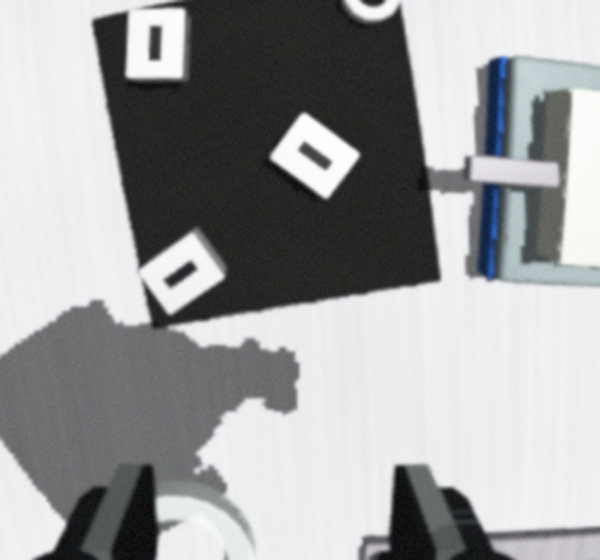

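Crop (2x, offset 180,60): the spacer top centres are at about (315,156), (156,44) and (181,273). The tab runs from (470,170) to (560,175), with the cover face at x≈570.

```bash
python3 - <<'E'
from h import *
import pickle; s=pickle.load(open("s2.pkl","rb"))
f=lambda p:world("wrist",np.array(p)/2+[180,60]-.25,z,s)
z=.025
for n,sl in [("1",[[300,146],[332,167],[315,156]]),("2",[[155,25],[155,61],[156,44]]),("3",[[166,285],[196,263],[181,273]])]:
    w=f(sl); d=w[1]-w[0]; print(n,w[2].round(4),"slot yaw",np.degrees(np.arctan2(d[1],d[0])),"grip yaw",(np.degrees(np.arctan2(d[1],d[0])))%180-90)
for q in ([[303,113],[360,155],[327,198],[270,157]],[[128,8],[187,12],[184,80],[125,77]],[[196,232],[223,270],[170,314],[140,273]]):
    w=f(q); L=np.linalg.norm(np.roll(w,-1,0)-w,axis=1); e=w[[1,2]]-w[[0,1]]; print(w.mean(0).round(4),L.round(4),np.degrees(np.arctan2(e[:,1],e[:,0])))
z=.058; print("tab",f([[470,170],[560,175]]))
E
```

```text
1 [0.4449 0.284  0.025 ] slot yaw -38.07272199956135 grip yaw 51.92727800043866
2 [0.3824 0.3388 0.025 ] slot yaw -95.21269632656872 grip yaw -5.212696326568718
3 [0.3828 0.2388 0.025 ] slot yaw 30.539381763157117 grip yaw -59.46061823684288
[0.4449 0.2842 0.025 ] [0.03   0.0233 0.0299 0.0234] [ -40.99900652 -131.61677753]
[0.3823 0.3389 0.025 ] [0.0254 0.0296 0.0254 0.0303] [-11.81586235 -97.64968663]
[0.3832 0.239  0.025 ] [0.0203 0.0309 0.0226 0.0308] [ -60.80315506 -145.69207024]
tab [[0.50303604 0.2760578  0.058     ]
 [0.54098774 0.27273251 0.058     ]]
```

```bash
cat >> h.py <<'E'
def plan(ts):
    """ts: (x,y,z,tool yaw); prints increments from each ideal pose to the next, starting at the present one"""
    s=get_state(); R=s["tool_rot"]; p=s["eef_pos"]; yaw=np.degrees(np.arctan2(R[1,0],R[0,0]))
    print("now",p.round(4),"yaw %.1f"%yaw,"t",round(s["time"],2),"F",s["wrist_force"].round(1),"gap %.1f"%(s["finger_gap"]*85.4))
    for (x,y,z,w) in ts:
        d=(np.array([x,y,z])-p)*1000; a=np.radians(yaw); c,n=np.cos(a),np.sin(a)
        j1=np.degrees(np.arctan2(y,x)); print([round(float(v),1) for v in (c*d[0]+n*d[1], n*d[0]-c*d[1], -d[2], -(w-yaw))],"j6 %.0f"%(j1+90-w))
        p=np.array([x,y,z]); yaw=w
def blobs(lo=110):
    """bright blobs in the top view near the mat -> world at z=.025"""
    im=capture("top").mean(2)
    q=pix("top",[[.425-.075*.996,.289,.003]])  # touch calibration
    m=np.zeros(im.shape,np.uint8)
    w=np.array([[.501,.357,.003],[.491,.2205,.003],[.3525,.2215,.003],[.3525,.362,.003]])
    m=(im>lo).astype(np.uint8); roi=np.zeros_like(m); cv2.fillConvexPoly(roi,pix("top",w).round().astype(int),1); m&=roi
    n,_,st,ce=cv2.connectedComponentsWithStats(m)
    for k in range(1,n):
        if st[k,4]>20: print("blob",world("top",ce[k],.025).round(3)[0][:2],st[k,4])
def G(gx,gy): return (.547+.9959*gx+.0903*gy, -.0216-.0903*gx+.9959*gy)
E
python3 - <<'E'
from h import *
blobs()
a=G(0,-.0635)
plan([(.4449,.284,.1,139.5),(.4449,.284,.007,139.5),(.4449,.284,.12,139.5),(*a,.12,84.8),(*a,.017,84.8),(*a,.12,84.8)])
E
```

```text
blob [0.497 0.331] 50
blob [0.409 0.276] 232
blob [0.395 0.321] 1047
now [0.4205 0.2195 0.1993] yaw 85.0 t 8.38 F [-0.3 -0.6  0.3] gap 49.8
[66.4, 18.7, 99.3, -54.5] j6 -17
[0.0, 0.0, 93.0, -0.0] j6 -17
[0.0, 0.0, -113.0, -0.0] j6 -17
[-312.8, -217.9, -0.0, 54.7] j6 -4
[0.0, 0.0, 103.0, -0.0] j6 -4
[0.0, 0.0, -103.0, -0.0] j6 -4
```

Call:
servo_tool --pt "22 6 20 -10 50" --pt "44 12 40 -20 50" --pt "66 19 60 -30 50" --pt "66 19 80 -40 50" --pt "66 19 99 -50 50" --pt "66 19 99 -54.5 50" --pt "66 19 99 -54.5 50"

```text
time: 9.25
eef_pos: [0.4455, 0.2833, 0.1]
tool_rot: [[-0.759, 0.651, 0.002], [0.651, 0.759, -0.002], [-0.003, -0.0, -1.0]]
wrist_force: [-0.8, -0.5, -0.9]
finger_gap: 0.585
```

```bash
python3 - <<'E'
from h import *
a=G(0,-.0635)
plan([(.4449,.284,.007,139.5),(.4449,.284,.12,139.5),(*a,.12,84.8)])
E
```

```text
now [0.4455 0.2833 0.1   ] yaw 139.4 t 9.25 F [-0.8 -0.5 -0.9] gap 50.0
[0.9, 0.2, 93.0, -0.1] j6 -17
[0.0, 0.0, -113.0, -0.0] j6 -17
[-312.8, -217.9, -0.0, 54.7] j6 -4
```

Call:
servo_tool --pt "1 0 50 0 50" --pt "1 0 85 0 50" --pt "1 0 93 0 50" --pt "1 0 93 0 50" --pt "1 0 93 0 0" --pt "1 0 93 0 0" --pt "1 0 93 0 0" --pt "1 0 93 0 0" --pt "1 0 93 0 0" --grip_force 30

```text
time: 10.38
eef_pos: [0.4459, 0.2844, 0.0085]
tool_rot: [[-0.759, 0.651, 0.005], [0.651, 0.759, -0.001], [-0.004, 0.002, -1.0]]
wrist_force: [0.5, -0.3, 6.2]
finger_gap: 0.271
```

Call:
servo_tool --pt "0 0 -10 0 0" --pt "0 0 -40 0 0" --pt "0 0 -80 0 0" --pt "0 0 -113 0 0" --pt "0 0 -113 0 0"

```text
time: 11.0
eef_pos: [0.4471, 0.2855, 0.1248]
tool_rot: [[-0.759, 0.651, 0.01], [0.651, 0.759, 0.002], [-0.006, 0.008, -1.0]]
wrist_force: [-1.0, 0.2, 0.3]
finger_gap: 0.269
```

Call:
servo_tool --pt "-39 -27 0 7 0" --pt "-78 -54 0 14 0" --pt "-117 -82 0 21 0" --pt "-156 -109 0 28 0" --pt "-195 -136 0 35 0" --pt "-234 -163 0 42 0" --pt "-274 -191 0 49 0" --pt "-313 -218 0 54.7 0" --pt "-313 -218 0 54.7 0" --pt "-313 -218 0 54.7 0"

```text
time: 12.25
eef_pos: [0.5416, -0.0834, 0.1242]
tool_rot: [[0.093, 0.996, 0.008], [0.996, -0.093, 0.003], [0.004, 0.008, -1.0]]
wrist_force: [-0.0, -0.4, -0.8]
finger_gap: 0.272
```

```bash
python3 - <<'E'
from h import *
a=G(0,-.0635)
plan([(*a,.017,84.8)])
blobs(90)
E
```

```text
now [ 0.5416 -0.0834  0.1242] yaw 84.7 t 12.25 F [-0.  -0.4 -0.8] gap 23.2
[-1.5, -0.2, 107.2, -0.1] j6 -4
blob [0.491 0.332] 104
blob [0.382 0.239] 118
blob [0.38  0.342] 139
blob [0.357 0.252] 81
```

Call:
servo_tool --pt "-1.5 0 40 0 0" --pt "-1.5 0 80 0 0" --pt "-1.5 0 100 0 0" --pt "-1.5 0 103 0 0" --pt "-1.5 0 105 0 0" --pt "-1.5 0 105 0 0" --pt "-1.5 0 105 0 0"

```text
time: 13.18
eef_pos: [0.543, -0.0841, 0.0202]
tool_rot: [[0.092, 0.996, 0.01], [0.996, -0.092, 0.003], [0.003, 0.01, -1.0]]
wrist_force: [0.8, -0.4, 0.6]
finger_gap: 0.272
```

```bash
python3 - <<'E'
from h import *
a=G(0,-.0635)
plan([(*a,.018,84.8)])
E
```

```text
now [ 0.543  -0.0841  0.0202] yaw 84.7 t 13.18 F [ 0.8 -0.4  0.6] gap 23.2
[-0.9, -1.7, 2.2, -0.1] j6 -4
```

Call:
servo_tool --pt "-1 -1.5 1 0 0" --pt "-1 -1.5 2 0 0" --pt "-1 -1.5 2 0 0"

```text
time: 13.55
eef_pos: [0.5414, -0.085, 0.0182]
tool_rot: [[0.092, 0.996, 0.01], [0.996, -0.092, 0.003], [0.003, 0.01, -1.0]]
wrist_force: [0.1, -0.9, 0.3]
finger_gap: 0.269
```

Call:
servo_tool --pt "0 0 0 0 45" --pt "0 0 0 0 45" --pt "0 0 0 0 45" --pt "0 0 -40 0 45" --pt "0 0 -80 0 45" --pt "0 0 -105 0 45" --pt "0 0 -105 0 45"

```text
time: 14.42
eef_pos: [0.5417, -0.0856, 0.1252]
tool_rot: [[0.092, 0.996, 0.014], [0.996, -0.092, 0.002], [0.003, 0.014, -1.0]]
wrist_force: [0.6, 0.1, 0.1]
finger_gap: 0.527
```

```bash
python3 - <<'E'
from h import *
b=(.3825,.339)
plan([(*b,.12,84),(*b,.0105,84)]); blobs(90)
im=capture("wrist")[:,:,::-1];cv2.imwrite("pics/w3.png",im)
E
```

```text
now [ 0.5417 -0.0856  0.1252] yaw 84.7 t 14.43 F [0.6 0.1 0.1] gap 45.0
[408.1, -197.6, 5.2, 0.7] j6 48
[0.0, 0.0, 109.5, 0.0] j6 48
blob [0.491 0.332] 105
blob [0.382 0.239] 118
blob [0.38  0.342] 139
blob [0.357 0.252] 81
```

View pics/w3.png

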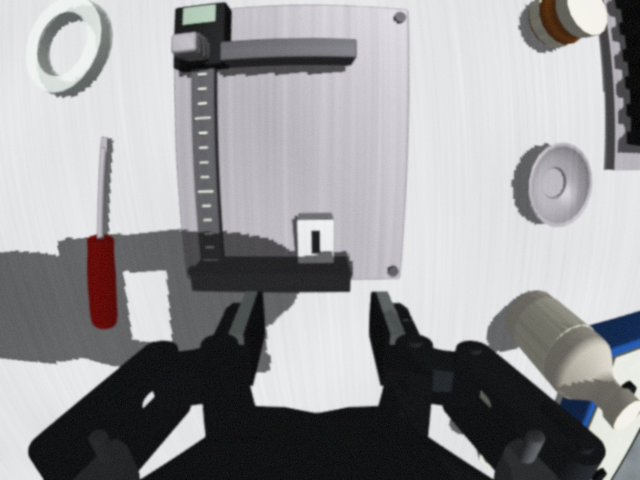

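Call:
servo_tool --pt "51 -25 5 0 45" --pt "102 -50 5 0 45" --pt "153 -74 5 0 45" --pt "204 -99 5 0 45" --pt "255 -124 5 0.7 45" --pt "306 -148 5 0.7 45" --pt "357 -173 5 0.7 45" --pt "408 -198 5 0.7 45" --pt "408 -198 5 0.7 45" --pt "408 -198 5 0.7 45"

```text
time: 15.78
eef_pos: [0.3796, 0.3385, 0.1162]
tool_rot: [[0.103, 0.995, 0.008], [0.995, -0.103, 0.001], [0.001, 0.008, -1.0]]
wrist_force: [-0.5, 0.1, 0.5]
finger_gap: 0.531
```

```bash
python3 - <<'E'
from h import *
b=(.3825,.339); s=get_state(); print(s["tool_rot"][:,2])
plan([(*b,.0105,84)])
E
```

```text
[ 7.94338490e-03  6.56441884e-04 -9.99968235e-01]
now [0.3796 0.3385 0.1162] yaw 84.1 t 15.78 F [-0.5  0.1  0.5] gap 45.3
[0.8, 2.9, 105.7, 0.1] j6 48
```

Call:
servo_tool --pt "1 2 50 0 45" --pt "1 2 90 0 45" --pt "1 2 105 0 45" --pt "1 2 105 0 45" --pt "1 2 105 0 0" --pt "1 2 105 0 0" --pt "1 2 105 0 0" --pt "1 2 105 0 0"

```text
time: 16.77
eef_pos: [0.3834, 0.34, 0.0126]
tool_rot: [[0.103, 0.995, 0.01], [0.995, -0.103, 0.002], [0.003, 0.01, -1.0]]
wrist_force: [0.7, -1.7, 7.9]
finger_gap: 0.269
```

Call:
servo_tool --pt "0 0 -10 0 0" --pt "0 0 -50 0 0" --pt "0 0 -100 0 0" --pt "0 0 -113 0 0" --pt "0 0 -113 0 0" --pt "0 0 -113 0 0"

```text
time: 17.52
eef_pos: [0.3815, 0.3392, 0.1245]
tool_rot: [[0.103, 0.995, 0.009], [0.995, -0.103, 0.001], [0.002, 0.008, -1.0]]
wrist_force: [-0.4, -0.3, -0.5]
finger_gap: 0.273
```

```bash
python3 - <<'E'
from h import *
s=get_state(); print(s["tool_rot"][:,2])
a=G(0,-.0305)
plan([(*a,.12,84.8)])
E
```

```text
[ 8.51924932e-03  9.10333673e-04 -9.99963296e-01]
now [0.3815 0.3392 0.1245] yaw 84.1 t 17.52 F [-0.4 -0.3 -0.5] gap 23.3
[-372.4, 202.0, 4.5, -0.7] j6 -0
```

Call:
servo_tool --pt "-46 25 4 0 0" --pt "-93 50 4 0 0" --pt "-140 76 4 0 0" --pt "-186 101 4 0 0" --pt "-233 126 4 -0.7 0" --pt "-279 151 4 -0.7 0" --pt "-326 177 4 -0.7 0" --pt "-372 202 4 -0.7 0" --pt "-372 202 4 -0.7 0" --pt "-372 202 4 -0.7 0"

```text
time: 18.77
eef_pos: [0.543, -0.0515, 0.12]
tool_rot: [[0.091, 0.996, 0.005], [0.996, -0.091, 0.001], [0.002, 0.005, -1.0]]
wrist_force: [0.1, -0.7, 0.8]
finger_gap: 0.268
```

```bash
python3 - <<'E'
from h import *
s=get_state(); print(s["tool_rot"][:,2])
a=G(0,-.0305)
plan([(*a,.022,84.8)])
E
```

```text
[ 0.00511992  0.00146039 -0.99998583]
now [ 0.543  -0.0515  0.12  ] yaw 84.8 t 18.77 F [ 0.1 -0.7  0.8] gap 22.9
[-0.4, 1.3, 98.0, -0.0] j6 -0
```

Call:
servo_tool --pt "0 1 45 0 0" --pt "0 1 80 0 0" --pt "0 1 94 0 0" --pt "0 1 97 0 0" --pt "0 1 98 0 0" --pt "0 1 98 0 0" --pt "0 1 98 0 0"

```text
time: 19.65
eef_pos: [0.545, -0.0515, 0.0228]
tool_rot: [[0.091, 0.996, 0.007], [0.996, -0.091, 0.001], [0.002, 0.006, -1.0]]
wrist_force: [0.6, 0.2, -0.4]
finger_gap: 0.27
```

```bash
python3 - <<'E'
from h import *
a=G(0,-.0305)
plan([(*a,.022,84.8)]);blobs(90)
E
```

```text
now [ 0.545  -0.0515  0.0228] yaw 84.8 t 19.65 F [ 0.6  0.2 -0.4] gap 23.0
[-0.5, -0.7, 0.8, -0.0] j6 -0
blob [0.491 0.332] 106
blob [0.382 0.239] 118
blob [0.357 0.253] 84
```

Call:
servo_tool --pt "0 -0.7 0.8 0 0" --pt "0 -0.7 0.8 0 0" --pt "0 -0.7 0.8 0 45" --pt "0 -0.7 0.8 0 45" --pt "0 -0.7 0.8 0 45" --pt "0 -0.7 -45 0 45" --pt "0 -0.7 -90 0 45" --pt "0 -0.7 -100 0 45" --pt "0 -0.7 -100 0 45" --pt "0 -0.7 -100 0 45"

```text
time: 20.95
eef_pos: [0.5426, -0.0515, 0.1214]
tool_rot: [[0.091, 0.996, 0.004], [0.996, -0.091, 0.002], [0.002, 0.004, -1.0]]
wrist_force: [0.4, -0.4, 0.1]
finger_gap: 0.524
```

```bash
python3 - <<'E'
from h import *
b=(.383,.239)
plan([(*b,.12,32),(*b,.0115,32)])
E
```

```text
now [ 0.5426 -0.0515  0.1214] yaw 84.8 t 20.95 F [ 0.4 -0.4  0.1] gap 44.7
[274.6, -185.5, 1.4, 52.8] j6 90
[0.0, 0.0, 108.5, 0.0] j6 90
```

Call:
servo_tool --pt "39 -26 1 7.5 45" --pt "78 -53 1 15 45" --pt "117 -79 1 22 45" --pt "156 -106 1 30 45" --pt "196 -132 1 37 45" --pt "235 -159 1 45 45" --pt "275 -185 1 52.8 45" --pt "275 -185 1 52.8 45" --pt "275 -185 1 52.8 45"

```text
time: 22.08
eef_pos: [0.3829, 0.2389, 0.1193]
tool_rot: [[0.847, 0.531, 0.002], [0.531, -0.847, 0.0], [0.002, 0.001, -1.0]]
wrist_force: [0.7, 0.5, 0.3]
finger_gap: 0.528
```

```bash
python3 - <<'E'
from h import *
b=(.383,.239)
plan([(*b,.0115,32)])
s=get_state();print(s["tool_rot"][:,2])
E
```

```text
now [0.3829 0.2389 0.1193] yaw 32.1 t 22.07 F [0.7 0.5 0.3] gap 45.1
[0.1, -0.0, 107.8, 0.1] j6 90
[ 2.36516663e-03  4.27026973e-04 -9.99997112e-01]
```

Call:
servo_tool --pt "0 0 50 0 45" --pt "0 0 95 0 45" --pt "0 0 107 0 45" --pt "0 0 107 0 45" --pt "0 0 107 0 0" --pt "0 0 107 0 0" --pt "0 0 107 0 0" --pt "0 0 107 0 0"

```text
time: 23.08
eef_pos: [0.3842, 0.2394, 0.0136]
tool_rot: [[0.847, 0.531, 0.005], [0.531, -0.847, 0.002], [0.005, 0.001, -1.0]]
wrist_force: [0.2, -3.2, 7.8]
finger_gap: 0.27
```

Call:
servo_tool --pt "0 0 -10 0 0" --pt "0 0 -50 0 0" --pt "0 0 -95 0 0" --pt "0 0 -109 0 0" --pt "0 0 -109 0 0" --pt "0 0 -109 0 0"

```text
time: 23.82
eef_pos: [0.383, 0.2388, 0.1217]
tool_rot: [[0.847, 0.531, 0.003], [0.531, -0.847, 0.001], [0.003, 0.001, -1.0]]
wrist_force: [0.6, -0.5, -1.7]
finger_gap: 0.273
```

```bash
python3 - <<'E'
from h import *
a=G(0,.0025)
plan([(*a,.12,84.8)])
E
```

```text
now [0.383  0.2388 0.1217] yaw 32.1 t 23.82 F [ 0.6 -0.5 -1.7] gap 23.3
[2.1, 305.8, 1.7, -52.7] j6 3
```

Call:
servo_tool --pt "0 44 1 -7.5 0" --pt "1 87 1 -15 0" --pt "1 131 1 -22 0" --pt "1 175 1 -30 0" --pt "2 218 1 -37 0" --pt "2 262 1 -45 0" --pt "2 306 1 -52.7 0" --pt "2 306 1 -52.7 0" --pt "2 306 1 -52.7 0"

```text
time: 24.95
eef_pos: [0.5458, -0.0191, 0.1195]
tool_rot: [[0.092, 0.996, -0.0], [0.996, -0.092, 0.001], [0.001, -0.0, -1.0]]
wrist_force: [-1.7, 0.2, -0.1]
finger_gap: 0.269
```

```bash
python3 - <<'E'
from h import *
a=G(0,.0025)
plan([(*a,.0235,84.8)])
E
```

```text
now [ 0.5458 -0.0191  0.1195] yaw 84.7 t 24.95 F [-1.7  0.2 -0.1] gap 23.0
[0.1, 1.4, 96.0, -0.1] j6 3
```

Call:
servo_tool --pt "0 0.7 45 0 0" --pt "0 0.7 80 0 0" --pt "0 0.7 93 0 0" --pt "0 0.7 95 0 0" --pt "0 0.7 95 0 0" --pt "0 0.7 95 0 0"

```text
time: 25.7
eef_pos: [0.5473, -0.019, 0.0257]
tool_rot: [[0.093, 0.996, 0.002], [0.996, -0.093, 0.001], [0.001, 0.002, -1.0]]
wrist_force: [0.5, 0.3, -0.8]
finger_gap: 0.274
```

```bash
python3 - <<'E'
from h import *
a=G(0,.0025)
plan([(*a,.0232,84.8)])
E
```

```text
now [ 0.5473 -0.019   0.0257] yaw 84.7 t 25.7 F [ 0.5  0.3 -0.8] gap 23.4
[-0.1, -0.1, 2.5, -0.1] j6 3
```

Call:
servo_tool --pt "0 0 2.3 0 0" --pt "0 0 2.3 0 0" --pt "0 0 2.3 0 45" --pt "0 0 2.3 0 45" --pt "0 0 2.3 0 45" --pt "0 0 -45 0 45" --pt "0 0 -90 0 45" --pt "0 0 -104 0 45" --pt "0 0 -104 0 45" --pt "0 0 -104 0 45"

```text
time: 26.95
eef_pos: [0.5461, -0.0191, 0.1283]
tool_rot: [[0.093, 0.996, -0.0], [0.996, -0.093, 0.001], [0.001, -0.0, -1.0]]
wrist_force: [-0.1, 0.4, 0.1]
finger_gap: 0.527
```

```bash
python3 - <<'E'
from h import *
plan([(.4788,.0508,.15,-5.2),(.4788,.0508,.039,-5.2)])
E
```

```text
now [ 0.5461 -0.0191  0.1283] yaw 84.7 t 26.95 F [-0.1  0.4  0.1] gap 45.0
[63.3, -73.5, -21.7, 89.9] j6 101
[0.0, -0.0, 111.0, -0.0] j6 101
```

Call:
servo_tool --pt "13 -15 -22 10 45" --pt "26 -30 -22 20 45" --pt "39 -45 -22 30 45" --pt "52 -60 -22 40 45" --pt "63 -73 -22 50 45" --pt "63 -73 -22 60 45" --pt "63 -73 -22 70 45" --pt "63 -73 -22 80 45" --pt "63 -73 -22 90 45" --pt "63 -73 -22 90 45"

```text
time: 28.2
eef_pos: [0.4784, 0.0503, 0.149]
tool_rot: [[0.996, -0.091, -0.003], [-0.091, -0.996, 0.001], [-0.003, -0.001, -1.0]]
wrist_force: [0.1, -0.3, -0.2]
finger_gap: 0.524
```

Call:
servo_tool --pt "0 0 0 0 45" --pt "0 0 0 0 45"

```text
time: 28.45
eef_pos: [0.478, 0.0503, 0.1485]
tool_rot: [[0.996, -0.089, -0.004], [-0.089, -0.996, 0.001], [-0.004, -0.001, -1.0]]
wrist_force: [0.7, -0.3, 1.1]
finger_gap: 0.524
```

```bash
python3 - <<'E'
from h import *
im=capture("wrist")[:,:,::-1]
plan([(.4788,.0508,.039,-5.2)])
cv2.imwrite("pics/w4.png",cv2.resize(im[20:240,240:520],None,fx=2.6,fy=2.6,interpolation=cv2.INTER_CUBIC))
E
```

```text
now [0.4782 0.0503 0.1487] yaw -5.1 t 28.5 F [ 1.  -0.4  0.1] gap 44.8
[0.6, -0.5, 109.7, 0.1] j6 101
```

View pics/w4.png

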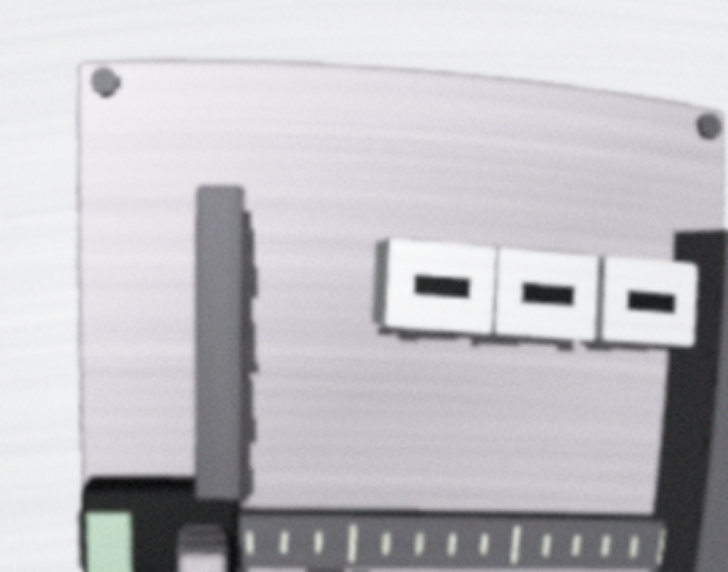

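Call:
servo_tool --pt "0.6 -0.5 50 0 45" --pt "0.6 -0.5 95 0 45" --pt "0.6 -0.5 107 0 45" --pt "0.6 -0.5 107 0 45" --pt "0.6 -0.5 107 0 0" --pt "0.6 -0.5 107 0 0" --pt "0.6 -0.5 107 0 0" --pt "0.6 -0.5 107 0 0" --pt "0.6 -0.5 107 0 0" --grip_force 25

```text
time: 29.62
eef_pos: [0.4796, 0.0508, 0.0432]
tool_rot: [[0.996, -0.089, -0.001], [-0.089, -0.996, 0.001], [-0.001, -0.001, -1.0]]
wrist_force: [-0.1, -1.3, 7.0]
finger_gap: 0.136
```

Call:
servo_tool --pt "0 4 0 0 0" --pt "0 10 0 0 0" --pt "0 16 0 0 0" --pt "0 22 0 0 0" --pt "0 28 0 0 0" --pt "0 34 0 0 0" --pt "0 38 0 0 0" --pt "0 40 0 0 0" --pt "0 40 0 0 0" --pt "0 40 0 0 0"

```text
time: 30.88
eef_pos: [0.4758, 0.0106, 0.0432]
tool_rot: [[0.996, -0.089, -0.001], [-0.089, -0.996, 0.0], [-0.001, -0.0, -1.0]]
wrist_force: [-2.0, -1.1, 3.6]
finger_gap: 0.132
```

```bash
python3 - <<'E'
from h import *
plan([])
s=get_state(); print("gap from stop", 135-1000*np.linalg.norm(s["eef_pos"][:2]-[.4788,.0511]))
E
```

```text
now [0.4758 0.0106 0.0432] yaw -5.1 t 30.88 F [-2.  -1.1  3.6] gap 11.3
gap from stop 94.42043960341041
```

Call:
servo_tool --pt "0 1 0 0 0" --pt "0 2 0 0 0" --pt "0 3 0 0 0"

```text
time: 31.25
eef_pos: [0.4756, 0.0079, 0.0433]
tool_rot: [[0.996, -0.089, -0.001], [-0.089, -0.996, 0.001], [-0.001, -0.001, -1.0]]
wrist_force: [-2.2, 4.9, 2.1]
finger_gap: 0.131
```

Call:
servo_tool --pt "0 0.5 0 0 0" --pt "0 1 0 0 0"

```text
time: 31.5
eef_pos: [0.4755, 0.0073, 0.0433]
tool_rot: [[0.996, -0.089, -0.001], [-0.089, -0.996, 0.001], [-0.001, -0.001, -1.0]]
wrist_force: [-1.3, 4.8, 2.5]
finger_gap: 0.13
```

Call:
servo_tool --pt "0 0.5 0 0 0" --pt "0 0.8 0 0 0"

```text
time: 31.75
eef_pos: [0.4755, 0.0069, 0.0433]
tool_rot: [[0.996, -0.089, -0.001], [-0.089, -0.996, 0.002], [-0.001, -0.001, -1.0]]
wrist_force: [-1.3, 6.4, 2.0]
finger_gap: 0.132
```

Call:
servo_tool --pt "0 0.4 0 0 0" --pt "0 0.6 0 0 0" --pt "0 0.6 0 0 0"

```text
time: 32.12
eef_pos: [0.4755, 0.0066, 0.0433]
tool_rot: [[0.996, -0.089, -0.001], [-0.089, -0.996, 0.002], [-0.001, -0.002, -1.0]]
wrist_force: [-1.4, 4.6, 1.4]
finger_gap: 0.134
```

```bash
python3 - <<'E'
from h import *
plan([])
im=capture("wrist")[:,:,::-1]
cv2.imwrite("pics/w5.png",cv2.resize(im[0:240,200:520],None,fx=2.5,fy=2.5,interpolation=cv2.INTER_CUBIC))
E
```

```text
now [0.4755 0.0066 0.0433] yaw -5.1 t 32.12 F [-1.4  4.6  1.4] gap 11.4
```

View pics/w5.png

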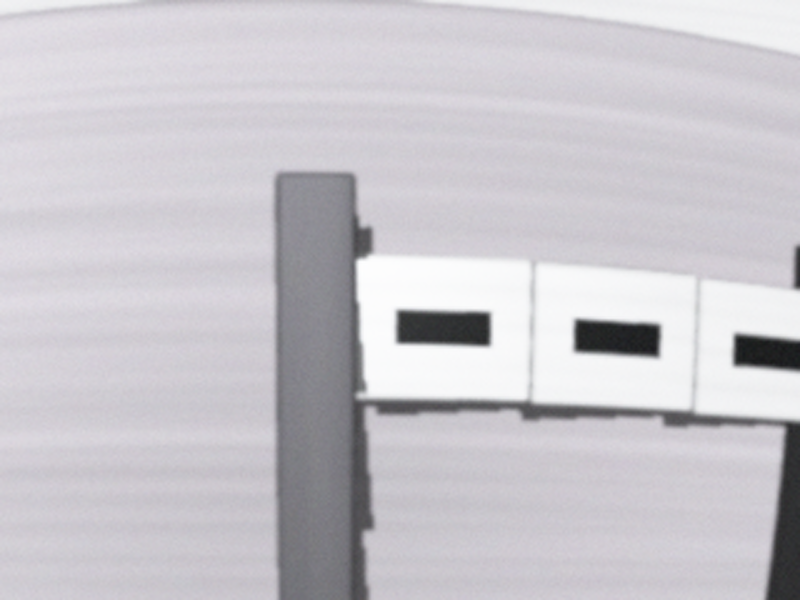

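Gaps between the blocks are closed and the jaw is at the row. I'll nudge it further while watching the force.

Call:
servo_tool --pt "0 0.4 0 0 0" --pt "0 0.8 0 0 0" --pt "0 0.8 0 0 0"

```text
time: 32.55
eef_pos: [0.4754, 0.0061, 0.0432]
tool_rot: [[0.996, -0.089, -0.001], [-0.089, -0.996, 0.002], [-0.001, -0.002, -1.0]]
wrist_force: [-1.5, 5.0, 2.2]
finger_gap: 0.127
```

Call:
servo_tool --pt "0 0.4 0 0 0" --pt "0 0.8 0 0 0" --pt "0 0.8 0 0 0"

```text
time: 32.92
eef_pos: [0.4754, 0.0056, 0.0433]
tool_rot: [[0.996, -0.089, -0.001], [-0.089, -0.996, 0.003], [-0.001, -0.002, -1.0]]
wrist_force: [-1.1, 4.3, 2.6]
finger_gap: 0.129
```

Call:
servo_tool --pt "0 0.4 0 0 0" --pt "0 0.8 0 0 0" --pt "0 0.8 0 0 0"

```text
time: 33.3
eef_pos: [0.4753, 0.0052, 0.0432]
tool_rot: [[0.996, -0.089, -0.001], [-0.089, -0.996, 0.003], [-0.001, -0.003, -1.0]]
wrist_force: [-1.0, 5.0, 2.5]
finger_gap: 0.134
```

Call:
servo_tool --pt "0 0.4 0 0 0" --pt "0 0.8 0 0 0" --pt "0 0.8 0 0 0"

```text
time: 33.67
eef_pos: [0.4753, 0.0048, 0.0433]
tool_rot: [[0.996, -0.089, -0.001], [-0.089, -0.996, 0.003], [-0.001, -0.003, -1.0]]
wrist_force: [-2.0, 4.7, 2.1]
finger_gap: 0.128
```

```bash
python3 - <<'E'
from h import *
for i in range(4):
    im=capture("wrist"); print(get_state()["wrist_force"].round(1))
im=im[:,:,::-1]
cv2.imwrite("pics/w6f.png",im)
# jaw's right top edge: fit columns of strongest gradient along rows above/below the blocks
g=cv2.GaussianBlur(im.mean(2).astype(np.float32),(3,3),0)
for r in list(range(75,100,6))+list(range(165,235,12)):
    d=g[r,325:355]-g[r,323:353]; print(r,int(np.argmax(d))+324,end=" ")
E
```

```text
[-1.3  5.8  2.2]
[-2.4  5.9  1.7]
[-2.4  5.7  2.1]
[-1.2  4.9  2.7]
75 340 81 340 87 340 93 344 99 344 165 347 177 347 189 348 201 345 213 346 225 346
```

```bash
python3 - <<'E'
from h import *
from scipy.optimize import brentq
s=get_state()
def edge(img,st,face,zt=.046):
    g=cv2.GaussianBlur(img.mean(2).astype(np.float32),(0,0),1.0)
    P=[]
    for gx in np.arange(-.045,.0201,.005):
        ys=np.arange(face+.012-.006,face+.012+.006,.0002)
        W=np.array([[*G(gx,y),zt] for y in ys]); uv=pix("wrist",W,st).astype(np.float32)
        v=cv2.remap(g,uv[:,0][None],uv[:,1][None],cv2.INTER_LINEAR)[0]
        d=np.gradient(v); i=slice(5,-5); d=np.clip(d,0,None)
        k=np.argmax(d[i])+5; w=d[max(0,k-5):k+6]; P.append((gx,(ys[max(0,k-5):k+6]*w).sum()/w.sum()))
    P=np.array(P); m=np.median(P[:,1]); 
    f=np.polyfit(P[:,0],P[:,1],1); r=P[:,1]-np.polyval(f,P[:,0]); ok=abs(r)<.0008; f=np.polyfit(P[ok,0],P[ok,1],1)
    print("angle %.4f"%f[0],"y at 0: %.4f"%f[1], "at -75: %.4f"%np.polyval(f,-.075),(r*1e3).round(1))
t=np.radians(-5.1); R=np.array([[np.cos(t),np.sin(t),0],[np.sin(t),-np.cos(t),0],[0,0,-1.]])
edge(cv2.imread("pics/w1.png"),dict(eef_pos=np.array([.4718,-.014,.1998]),tool_rot=np.array([[.996,-.086,-.002],[-.086,-.996,.001],[-.002,-.001,-1.]])),-.014)
big=np.zeros((480,640,3),np.uint8); c=cv2.imread("pics/w4.png"); big[20:240,240:520]=cv2.resize(c,(280,220),interpolation=cv2.INTER_AREA)
edge(big,dict(eef_pos=np.array([.4782,.0503,.1487]),tool_rot=R),.055)
big=np.zeros((480,640,3),np.uint8); c=cv2.imread("pics/w5.png"); big[0:240,200:520]=cv2.resize(c,(320,240),interpolation=cv2.INTER_AREA)
edge(big,dict(eef_pos=np.array([.4755,.0066,.0433]),tool_rot=R),.0095)
edge(cv2.imread("pics/w6f.png"),s,.0095)
E
```

```text
angle -0.0039 y at 0: 0.0006 at -75: 0.0009 [-0.1 -0.1  0.  -0.1  0.1  0.1 -0.  -0.   0.2  0.3  0.2 -0.4  0.2 -0.4]
angle -0.0001 y at 0: 0.0664 at -75: 0.0665 [ 0.  -0.1  0.1 -0.1 -0.  -0.   0.1 -0.  -0.   0.1 -0.   0.  -0.  -0.1]<stdin>:12: RuntimeWarning: invalid value encountered in scalar divide
Traceback (most recent call last):
TypeError: expected non-empty vector for x
```

```bash
cat > edge.py <<'E'
from h import *
def edge(img,st,face,zt=.046):
    g=cv2.GaussianBlur(img.mean(2).astype(np.float32),(0,0),1.0); P=[]
    for gx in np.arange(-.04,.0201,.004):
        ys=np.arange(face,face+.024,.0002)
        uv=pix("wrist",np.array([[*G(gx,y),zt] for y in ys]),st).astype(np.float32)
        v=cv2.remap(g,uv[:,0][None],uv[:,1][None],cv2.INTER_LINEAR)[0]
        d=np.clip(np.gradient(v),0,None); k=np.argmax(d[5:-5])+5; w=d[max(0,k-6):k+7]+1e-9; P.append((gx,(ys[max(0,k-6):k+7]*w).sum()/w.sum()))
    P=np.array(P); ok=abs(P[:,1]-np.median(P[:,1]))<.003; f=np.polyfit(P[ok,0],P[ok,1],1)
    print("angle %.4f"%f[0],"y at 0: %.4f"%f[1],"n",ok.sum(),"rms %.2f mm"%(1e3*np.std(P[ok,1]-np.polyval(f,P[ok,0]))))
E
python3 - <<'E'
from edge import *
s=get_state()
t=np.radians(-5.1); R=np.array([[np.cos(t),np.sin(t),0],[np.sin(t),-np.cos(t),0],[0,0,-1.]])
big=np.zeros((480,640,3),np.uint8); c=cv2.imread("pics/w5.png"); big[0:240,200:520]=cv2.resize(c,(320,240),interpolation=cv2.INTER_AREA)
edge(big,dict(eef_pos=np.array([.4755,.0066,.0433]),tool_rot=R),.0095)
edge(cv2.imread("pics/w6f.png"),s,.0095)
E
```

```text
angle 0.0082 y at 0: 0.0242 n 16 rms 0.05 mm
angle 0.0154 y at 0: 0.0229 n 16 rms 0.04 mm
```

Call:
servo_tool --pt "0 0.4 0 0 0" --pt "0 0.8 0 0 0" --pt "0 0.8 0 0 0"

```text
time: 34.25
eef_pos: [0.4752, 0.0044, 0.0433]
tool_rot: [[0.996, -0.089, -0.001], [-0.089, -0.996, 0.004], [-0.001, -0.004, -1.0]]
wrist_force: [-1.4, 6.3, 2.2]
finger_gap: 0.132
```

Call:
servo_tool --pt "0 0.4 0 0 0" --pt "0 0.8 0 0 0" --pt "0 0.8 0 0 0"

```text
time: 34.62
eef_pos: [0.4752, 0.0042, 0.0433]
tool_rot: [[0.996, -0.089, -0.001], [-0.089, -0.996, 0.004], [-0.001, -0.004, -1.0]]
wrist_force: [-1.3, 5.9, 2.8]
finger_gap: 0.132
```

```bash
python3 - <<'E'
from edge import *
s=get_state(); im=capture("wrist")[:,:,::-1]
edge(im,s,.0095); print(s["tool_rot"][:,2]); plan([])
print(s["wrist_force"])
E
```

```text
angle 0.0242 y at 0: 0.0229 n 16 rms 0.04 mm
[-7.90030313e-04  4.19308645e-03 -9.99990897e-01]
now [0.4752 0.0041 0.0433] yaw -5.1 t 34.67 F [-1.7  6.   1.4] gap 11.0
[-1.29800285  5.94896072  2.77395315]
```

Call:
servo_tool --pt "0 0 0 0 30" --pt "0 0 0 0 40" --pt "0 0 0 0 40" --pt "0 0 -40 0 40" --pt "0 0 -80 0 40" --pt "0 0 -100 0 40" --pt "0 0 -100 0 40"

```text
time: 35.55
eef_pos: [0.4765, 0.0036, 0.1446]
tool_rot: [[0.996, -0.089, 0.003], [-0.089, -0.996, 0.004], [0.003, -0.004, -1.0]]
wrist_force: [0.4, 0.2, -0.9]
finger_gap: 0.468
```

```bash
python3 - <<'E'
from edge import *
s=get_state(); im=capture("wrist")[:,:,::-1]; cv2.imwrite("pics/w7.png",im)
edge(im,s,.0095); print(s["tool_rot"][:,2])
plan([(.5133,.2745,.14,-5.6),(.5133,.2745,.043,-5.6)])
E
```

```text
angle 0.0210 y at 0: 0.0227 n 16 rms 0.11 mm
[ 0.00302436  0.00401126 -0.99998738]
now [0.4756 0.0036 0.1435] yaw -5.1 t 35.6 F [ 0.3 -0.3 -0.5] gap 40.0
[13.4, -273.2, 3.5, 0.5] j6 124
[0.0, -0.0, 97.0, -0.0] j6 124
```

Call:
servo_tool --pt "3 -55 0 0 40" --pt "6 -110 0 0 40" --pt "9 -165 0 0 40" --pt "12 -220 0 0 40" --pt "13 -260 0 0.5 40" --pt "13 -273 0 0.5 40" --pt "13 -273 0 0.5 40" --pt "13 -273 0 0.5 40"

```text
time: 36.6
eef_pos: [0.5123, 0.2729, 0.1439]
tool_rot: [[0.995, -0.099, -0.001], [-0.099, -0.995, 0.003], [-0.001, -0.003, -1.0]]
wrist_force: [-0.7, 0.6, -0.7]
finger_gap: 0.468
```

```bash
python3 - <<'E'
from h import *
s=get_state(); im=capture("wrist")[:,:,::-1]; cv2.imwrite("pics/w8.png",cv2.resize(im[40:290,150:500],None,fx=2.2,fy=2.2,interpolation=cv2.INTER_CUBIC)); print(s["tool_rot"][:,2])
print((pix("wrist",[[.5133,.2745,.058]],s)-[150,40])*2.2)
plan([(.5133,.2745,.043,-5.6)])
import pickle; pickle.dump(s,open("s8.pkl","wb"))
E
```

```text
[-7.88276137e-04  3.04693576e-03 -9.99995047e-01]
[[360.2258086  450.88545356]]
now [0.5125 0.2729 0.1442] yaw -5.7 t 36.65 F [-0.   0.5  0.8] gap 39.8
[0.6, -1.7, 101.2, -0.1] j6 124
```

View pics/w8.png

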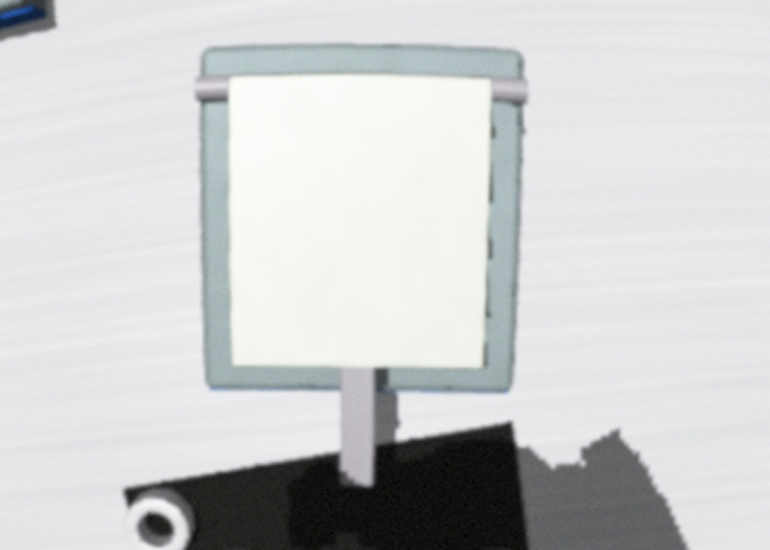

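Tab centre line is at x≈358 in the crop, within 1 px of the prediction, running from row 368 to 486. The hinge rod ends are at (208,89) and (513,91).

```bash
python3 - <<'E'
from h import *
import pickle; s=pickle.load(open("s8.pkl","rb"))
f=lambda p,z:world("wrist",np.array(p)/2.2+[150,40]-.25,z,s).round(4)
print("hinge",f([[208,89],[513,91]],.043)); print("tab",f([[358,370],[358,484]],.058)); print("cover",f([[230,77],[492,80],[484,367],[232,365]],.066))
print("box",f([[205,46],[522,50],[512,390],[207,387]],.034))
E
```

```text
hinge [[0.6248 0.309  0.043 ]
 [0.6151 0.2193 0.043 ]]
tab [[0.5378 0.2728 0.058 ]
 [0.5032 0.2764 0.058 ]]
cover [[0.6237 0.2986 0.066 ]
 [0.6158 0.2291 0.066 ]
 [0.5371 0.2376 0.066 ]
 [0.5445 0.3074 0.066 ]]
box [[0.6401 0.3102 0.034 ]
 [0.6291 0.2135 0.034 ]
 [0.5215 0.225  0.034 ]
 [0.5321 0.3227 0.034 ]]
```

Call:
servo_tool --pt "0.5 -1.5 45 0 40" --pt "0.5 -1.5 85 0 40" --pt "0.5 -1.5 98 0 40" --pt "0.5 -1.5 98 0 40" --pt "0.5 -1.5 98 0 0" --pt "0.5 -1.5 98 0 0" --pt "0.5 -1.5 98 0 0" --pt "0.5 -1.5 98 0 0" --pt "0.5 -1.5 98 0 0"

```text
time: 37.78
eef_pos: [0.5143, 0.2757, 0.0478]
tool_rot: [[0.995, -0.099, 0.003], [-0.099, -0.995, 0.005], [0.002, -0.006, -1.0]]
wrist_force: [-1.5, 3.9, 8.0]
finger_gap: 0.104
```

```bash
python3 - <<'E'
from h import *
s=get_state(); print(s["tool_rot"][:,2]); plan([])
E
```

```text
[ 0.00250063  0.00532617 -0.99998269]
now [0.5143 0.2757 0.0478] yaw -5.7 t 37.77 F [-1.5  3.9  8. ] gap 8.9
```

Call:
servo_tool --pt "4 0 -18.2 0 0" --pt "11.2 0 -35.4 0 0" --pt "21.2 0 -51.1 0 0" --pt "33.8 0 -64.9 0 0" --pt "48.5 0 -76.2 0 0" --pt "65 0 -84.8 0 0" --pt "82.8 0 -90.4 0 0" --pt "101 0 -92.8 0 0" --pt "120 0 -92 0 0" --pt "120 0 -92 0 0"

```text
time: 39.02
eef_pos: [0.6354, 0.2627, 0.1409]
tool_rot: [[0.995, -0.1, 0.004], [-0.1, -0.995, 0.005], [0.004, -0.006, -1.0]]
wrist_force: [-0.7, -0.9, 6.5]
finger_gap: 0.106
```

```bash
python3 - <<'E'
from h import *
s=get_state(); print(s["tool_rot"][:,2]); plan([])
im=capture("scene")[:,:,::-1]; cv2.imwrite("pics/s9.png",cv2.resize(im[180:380,250:500],None,fx=2.5,fy=2.5,interpolation=cv2.INTER_CUBIC))
E
```

```text
[ 0.004181    0.00520818 -0.9999777 ]
now [0.6354 0.2627 0.1409] yaw -5.7 t 39.02 F [-0.7 -0.9  6.5] gap 9.0
```

View pics/s9.png

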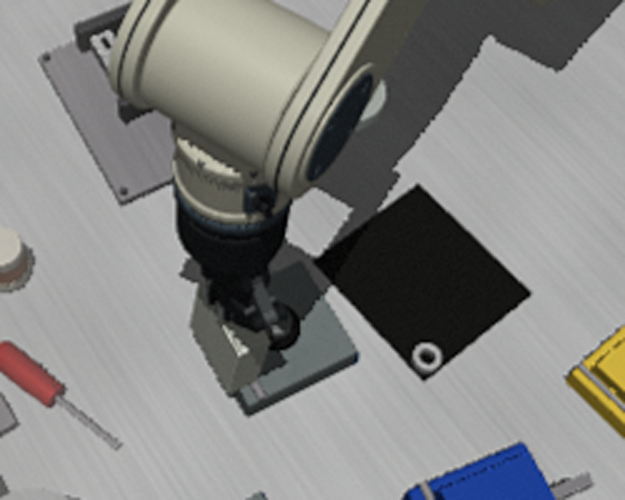

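Call:
servo_tool --pt "0 0 0 0 25" --pt "0 0 0 0 30" --pt "0 0 0 0 30" --pt "0 0 -40 0 30" --pt "0 0 -60 0 30" --pt "-30 0 -60 0 0" --pt "-55 0 -60 0 0" --pt "-55 0 -60 0 0" --pt "-55 0 -60 0 0"

```text
time: 40.2
eef_pos: [0.5806, 0.2681, 0.2011]
tool_rot: [[0.995, -0.1, 0.005], [-0.1, -0.995, 0.005], [0.004, -0.006, -1.0]]
wrist_force: [0.3, -0.0, 0.2]
finger_gap: -0.0
```

```bash
python3 - <<'E'
from h import *
plan([(.580,.267,.058,-5.7)])
im=capture("wrist")[:,:,::-1]; cv2.imwrite("pics/w10.png",im)
E
```

```text
now [0.5806 0.2681 0.2011] yaw -5.7 t 40.2 F [ 0.3 -0.   0.2] gap -0.0
[-0.5, 1.2, 143.1, -0.0] j6 120
```

View pics/w10.png

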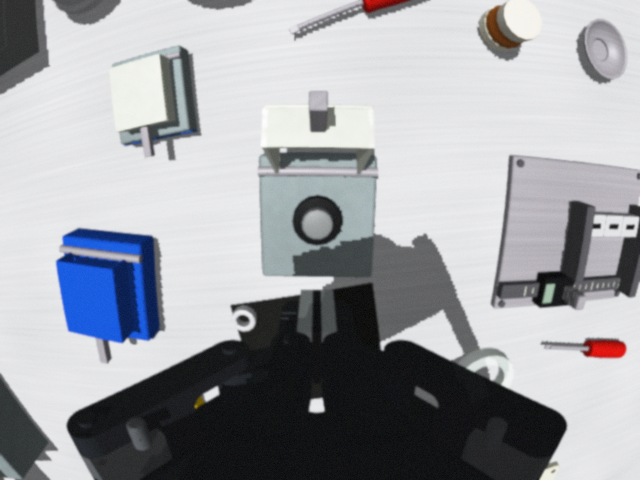

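The cover stays open, the button centre is at (318,222), and the row is still held at (605,225).

```bash
python3 - <<'E'
from h import *
print(world("wrist",[[318,222]],.052,get_state()))
E
```

```text
[[0.58150309 0.26718266 0.052     ]]
```

Call:
servo_tool --pt "-0.5 0.5 50 0 0" --pt "-0.5 0.5 100 0 0" --pt "-0.5 0.5 130 0 0" --pt "-0.5 0.5 140 0 0" --pt "-0.5 0.5 140 0 0" --pt "-0.5 0.5 140 0 0"

```text
time: 41.0
eef_pos: [0.5822, 0.2688, 0.0625]
tool_rot: [[0.995, -0.1, 0.007], [-0.1, -0.995, 0.006], [0.007, -0.007, -1.0]]
wrist_force: [0.2, 0.5, 0.5]
finger_gap: 0.002
```

Call:
servo_tool --pt "0 0 3 0 0" --pt "0 0 6 0 0" --pt "0 0 9 0 0" --pt "0 0 12 0 0" --pt "0 0 14 0 0" --pt "0 0 14 0 0"

```text
time: 41.75
eef_pos: [0.5828, 0.2691, 0.05]
tool_rot: [[0.995, -0.1, 0.008], [-0.1, -0.995, 0.007], [0.007, -0.008, -1.0]]
wrist_force: [-3.6, -2.0, 14.7]
finger_gap: -0.0
```

Call:
servo_tool --pt "0 0 1 0 0" --pt "0 0 1.5 0 0" --pt "0 0 1.5 0 0"

```text
time: 42.12
eef_pos: [0.5828, 0.2691, 0.0499]
tool_rot: [[0.995, -0.1, 0.008], [-0.1, -0.995, 0.007], [0.007, -0.008, -1.0]]
wrist_force: [-4.7, -2.5, 16.3]
finger_gap: -0.001
```

Call:
servo_tool --pt "0 0 -20 0 0" --pt "0 0 -60 0 0" --pt "0 0 -110 0 0" --pt "0 0 -150 0 0" --pt "0 0 -150 0 30" --pt "0 0 -150 0 30"

```text
time: 42.88
eef_pos: [0.581, 0.2679, 0.1995]
tool_rot: [[0.995, -0.1, 0.007], [-0.1, -0.995, 0.006], [0.007, -0.007, -1.0]]
wrist_force: [-0.1, -0.6, -0.2]
finger_gap: 0.351
```

```bash
python3 - <<'E'
from h import *
from math import *
r=.1069
h=np.array([.6205,.2640]); b=radians(-6)
def tcp(th): 
    a=radians(7.5+th); p=h-r*cos(a)*np.array([cos(b),sin(b)]); return (*p,.038+r*sin(a))
print(tcp(109))
x,y,z=tcp(109)
plan([(x,y,.2,-5.7),(x,y,z-.004,-5.7)])
E
```

```text
(np.float64(0.6679372485944564), np.float64(0.2590141442633719), 0.13366848325525646)
now [0.581  0.2679 0.1995] yaw -5.7 t 42.88 F [-0.1 -0.6 -0.2] gap 30.0
[87.4, 0.1, -0.5, -0.0] j6 117
[0.0, -0.0, 70.3, -0.0] j6 117
```

Call:
servo_tool --pt "45 0 0 0 35" --pt "87 0 0 0 35" --pt "87 0 0 0 35" --pt "87 0 30 0 35" --pt "87 0 60 0 35" --pt "87 0 68 0 35" --pt "87 0 68 0 35" --pt "87 0 68 0 35"

```text
time: 43.88
eef_pos: [0.6685, 0.2599, 0.1333]
tool_rot: [[0.995, -0.1, 0.009], [-0.1, -0.995, 0.007], [0.008, -0.008, -1.0]]
wrist_force: [-0.1, -0.4, 0.7]
finger_gap: 0.406
```

Call:
servo_tool --pt "0 0 0 0 0" --pt "0 0 0 0 0" --pt "0 0 0 0 0" --pt "0 0 0 0 0" --pt "0 0 0 0 0"

```text
time: 44.5
eef_pos: [0.6691, 0.2591, 0.1347]
tool_rot: [[0.995, -0.1, 0.01], [-0.1, -0.995, 0.006], [0.009, -0.007, -1.0]]
wrist_force: [-1.4, -4.7, 6.0]
finger_gap: 0.105
```

```bash
python3 - <<'E'
from h import *
s=get_state(); print(s["tool_rot"][:,2]); plan([])
r=106.9; R=s["tool_rot"]
h=np.array([.6205,.2640,.038]); b=np.radians(-6)
def P(th): 
    a=np.radians(7.5+th); return h*1000+r*np.array([-np.cos(a)*np.cos(b),-np.cos(a)*np.sin(b),np.sin(a)])
for th in list(range(99,0,-11))+[0]: print(th,(R.T@(P(th)-P(109))).round(1))
E
```

```text
[ 0.01011455  0.00621718 -0.99992952]
now [0.6691 0.2591 0.1347] yaw -5.7 t 44.5 F [-1.4 -4.7  6. ] gap 9.0
99 [-17.3  -0.1  -7. ]
88 [-37.3  -0.3 -11.1]
77 [-57.8  -0.4 -11.3]
66 [-78.   -0.4  -7.6]
55 [-97.1  -0.5  -0.1]
44 [-114.4   -0.5   10.9]
33 [-129.2   -0.4   25. ]
22 [-141.1   -0.4   41.7]
11 [-149.6   -0.3   60.3]
0 [-1.544e+02 -1.000e-01  8.030e+01]
```

Tab pinched (9 mm). Swinging the cover shut.

Call:
servo_tool --pt "-17.3 0 -7 0 0" --pt "-37.3 0 -11 0 0" --pt "-57.8 0 -11.3 0 0" --pt "-78 0 -7.6 0 0" --pt "-97 0 0 0 0" --pt "-114.4 0 11 0 0" --pt "-129.2 0 25 0 0" --pt "-141 0 41.7 0 0" --pt "-149.6 0 60.3 0 0" --pt "-154 0 79 0 0"

```text
time: 45.75
eef_pos: [0.5126, 0.276, 0.0546]
tool_rot: [[0.995, -0.1, 0.005], [-0.1, -0.995, 0.007], [0.004, -0.007, -1.0]]
wrist_force: [-11.3, 7.2, 5.7]
finger_gap: 0.108
```

Call:
servo_tool --pt "0 0 0 0 0" --pt "0 0 0 0 25" --pt "0 0 0 0 30" --pt "0 0 0 0 30" --pt "0 0 -40 0 30" --pt "0 0 -95 0 30" --pt "0 0 -95 0 30"

```text
time: 46.62
eef_pos: [0.5148, 0.2767, 0.154]
tool_rot: [[0.995, -0.1, 0.013], [-0.101, -0.995, 0.011], [0.011, -0.012, -1.0]]
wrist_force: [0.3, -0.1, -0.2]
finger_gap: 0.352
```

```bash
python3 - <<'E'
from h import *
s=get_state(); print(s["tool_rot"][:,2]); plan([(.4755,.0042,.14,-5.2),(.4755,.0042,.041,-5.2)])
im=capture("wrist")[:,:,::-1]; cv2.imwrite("pics/w11.png",cv2.resize(im[0:360,100:640],None,fx=1.2,fy=1.2))
E
```

```text
[ 0.01251985  0.0105557  -0.99986591]
now [0.5148 0.2767 0.154 ] yaw -5.8 t 46.62 F [ 0.3 -0.1 -0.2] gap 30.1
[-11.7, 275.0, 14.0, -0.6] j6 96
[0.0, -0.0, 99.0, -0.0] j6 96
```

View pics/w11.png

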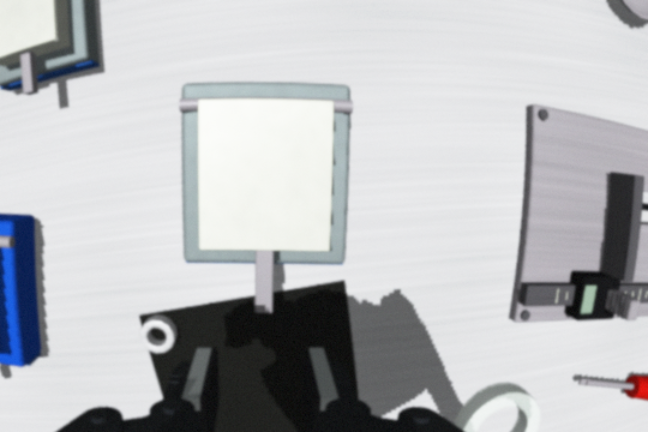

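The cover is shut. Back to the thumb post.

Call:
servo_tool --pt "-2 55 5 0 45" --pt "-5 110 10 0 45" --pt "-7 165 10 0 45" --pt "-10 220 10 0 45" --pt "-12 260 10 -0.6 45" --pt "-12 275 10 -0.6 45" --pt "-12 275 10 -0.6 45" --pt "-12 275 10 -0.6 45"

```text
time: 47.68
eef_pos: [0.4741, 0.0045, 0.1388]
tool_rot: [[0.996, -0.089, 0.009], [-0.089, -0.996, 0.009], [0.008, -0.01, -1.0]]
wrist_force: [-0.3, 0.2, 1.1]
finger_gap: 0.529
```

```bash
python3 - <<'E'
from h import *
plan([(.4755,.0042,.042,-5.2)]);s=get_state(); print(s["tool_rot"][:,2])
E
```

```text
now [0.4741 0.0045 0.1388] yaw -5.1 t 47.67 F [-0.3  0.2  1.1] gap 45.2
[1.4, 0.2, 96.8, 0.1] j6 96
[ 0.00879972  0.00901906 -0.99992061]
```

Call:
servo_tool --pt "0.5 1 50 0 45" --pt "0.5 1 85 0 45" --pt "0.5 1 96 0 45" --pt "0.5 1 96 0 45" --pt "0.5 1 96 0 0" --pt "0.5 1 96 0 0" --pt "0.5 1 96 0 0" --pt "0.5 1 96 0 0" --pt "0.5 1 96 0 0"

```text
time: 48.8
eef_pos: [0.4763, 0.0044, 0.044]
tool_rot: [[0.996, -0.09, 0.011], [-0.09, -0.996, 0.009], [0.01, -0.01, -1.0]]
wrist_force: [-0.6, 2.1, 7.0]
finger_gap: 0.133
```

Call:
servo_tool --pt "0 -3 0 0 0" --pt "0 -9 0 0 0" --pt "0 -16 0 0 0" --pt "0 -23 0 0 0" --pt "0 -30 0 0 0" --pt "0 -37 0 0 0" --pt "0 -42 0 0 0" --pt "0 -44 0 0 0" --pt "0 -45 0 0 0" --pt "0 -45 0 0 0"

```text
time: 50.05
eef_pos: [0.4805, 0.0496, 0.0442]
tool_rot: [[0.996, -0.09, 0.011], [-0.09, -0.996, 0.009], [0.011, -0.01, -1.0]]
wrist_force: [3.7, -2.9, -11.9]
finger_gap: 0.132
```

Call:
servo_tool --pt "0 -1 0 0 0" --pt "0 -2 0 0 0" --pt "0 -3 0 0 0" --pt "0 -3 0 0 0"

```text
time: 50.55
eef_pos: [0.4806, 0.0511, 0.0441]
tool_rot: [[0.996, -0.088, 0.011], [-0.088, -0.996, 0.007], [0.01, -0.008, -1.0]]
wrist_force: [2.2, -18.6, -9.4]
finger_gap: 0.126
```

Call:
servo_tool --pt "0 1 0 0 0" --pt "0 1 0 0 35" --pt "0 1 0 0 45" --pt "0 1 0 0 45" --pt "0 1 -45 0 45" --pt "0 1 -90 0 45" --pt "0 1 -105 0 45" --pt "0 1 -105 0 45" --pt "0 1 -105 0 45"

```text
time: 51.68
eef_pos: [0.4785, 0.0493, 0.148]
tool_rot: [[0.996, -0.088, 0.009], [-0.088, -0.996, 0.007], [0.008, -0.008, -1.0]]
wrist_force: [0.7, -0.0, -0.8]
finger_gap: 0.522
```

```bash
python3 - <<'E'
from edge import *
s=get_state(); im=capture("wrist")[:,:,::-1]; cv2.imwrite("pics/w12.png",cv2.resize(im[20:240,240:520],None,fx=2,fy=2))
edge(im,s,.055)
plan([(*G(0,-.004),.13,84.8),(*G(0,-.004),.0215,84.8)])
c=[[*G(0,y),.034] for y in (-.064,-.034,-.004)]; print((pix("wrist",c,s)-[240,20])*2)
E
```

```text
angle 0.0000 y at 0: 0.0670 n 16 rms 0.06 mm
now [0.4784 0.0493 0.1477] yaw -5.1 t 51.73 F [-0.9 -0.2  0.3] gap 45.2
[74.6, 68.5, 17.7, -89.9] j6 3
[0.0, 0.0, 108.5, -0.0] j6 3
[[503.29150194 238.39114527]
 [429.82821921 232.11777424]
 [350.45866829 226.99644836]]
```

View pics/w12.png

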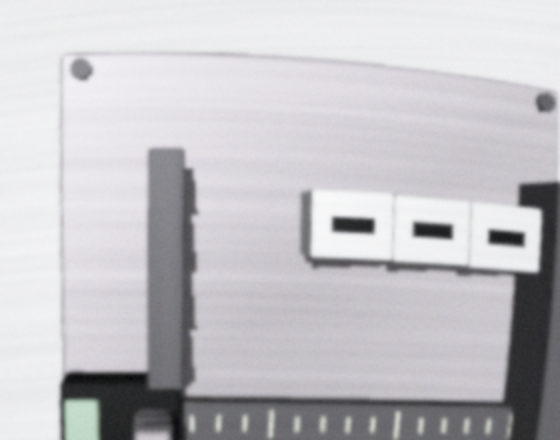

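The row is intact at (354,226), (432,230) and (506,238), and the jaw is back at its stop. Next I'll pick the blocks.

Call:
servo_tool --pt "15 14 17 -10 45" --pt "30 28 17 -20 45" --pt "45 42 17 -30 45" --pt "60 56 17 -40 45" --pt "75 68 17 -50 45" --pt "75 68 17 -60 45" --pt "75 68 17 -70 45" --pt "75 68 17 -80 45" --pt "75 68 17 -90 45" --pt "75 68 17 -90 45"

```text
time: 52.98
eef_pos: [0.5464, -0.0249, 0.1293]
tool_rot: [[0.09, 0.996, 0.006], [0.996, -0.09, 0.007], [0.008, 0.005, -1.0]]
wrist_force: [-1.0, 0.4, 0.5]
finger_gap: 0.526
```

```bash
python3 - <<'E'
from h import *
a=G(0,-.004)
plan([(*a,.0215,84.8)])
s=get_state(); print(s["tool_rot"][:,2])
E
```

```text
now [ 0.5464 -0.0249  0.1293] yaw 84.8 t 52.98 F [-1.   0.4  0.5] gap 44.9
[-0.6, 0.3, 107.8, 0.0] j6 3
[ 0.00578368  0.00727702 -0.9999568 ]
```

Call:
servo_tool --pt "-1.3 -0.5 50 0 45" --pt "-1.3 -0.5 95 0 45" --pt "-1.3 -0.5 107 0 45" --pt "-1.3 -0.5 107 0 45" --pt "-1.3 -0.5 107 0 0" --pt "-1.3 -0.5 107 0 0" --pt "-1.3 -0.5 107 0 0" --pt "-1.3 -0.5 107 0 0" --pt "-1.3 -0.5 107 0 0" --grip_force 30

```text
time: 54.1
eef_pos: [0.5476, -0.0255, 0.0239]
tool_rot: [[0.09, 0.996, 0.009], [0.996, -0.09, 0.007], [0.008, 0.008, -1.0]]
wrist_force: [-0.0, -0.1, 7.6]
finger_gap: 0.273
```

Call:
servo_tool --pt "0 0 -10 0 0" --pt "0 0 -50 0 0" --pt "0 0 -95 0 0" --pt "0 0 -108 0 0" --pt "0 0 -108 0 0" --pt "0 0 -108 0 0"

```text
time: 54.85
eef_pos: [0.5458, -0.0262, 0.1308]
tool_rot: [[0.09, 0.996, 0.007], [0.996, -0.09, 0.007], [0.008, 0.006, -1.0]]
wrist_force: [-0.2, -0.9, -1.4]
finger_gap: 0.27
```

```bash
python3 - <<'E'
from h import *
plan([(.518,-.295,.13,84.8)])
E
```

```text
now [ 0.5458 -0.0262  0.1308] yaw 84.8 t 54.85 F [-0.2 -0.9 -1.4] gap 23.1
[-270.2, -3.4, 0.8, 0.0] j6 -24
```

Call:
servo_tool --pt "-50 -1 0 0 0" --pt "-100 -1 0 0 0" --pt "-150 -2 0 0 0" --pt "-200 -3 0 0 0" --pt "-250 -3 0 0 0" --pt "-270 -3 0 0 0" --pt "-270 -3 0 0 0" --pt "-270 -3 0 0 0"

```text
time: 55.85
eef_pos: [0.518, -0.2934, 0.1278]
tool_rot: [[0.09, 0.996, 0.005], [0.996, -0.09, 0.009], [0.009, 0.004, -1.0]]
wrist_force: [0.2, -0.1, -0.4]
finger_gap: 0.269
```

Call:
servo_tool --pt "0 0 50 0 0" --pt "0 0 95 0 0" --pt "0 0 108 0 0" --pt "0 0 110 0 0" --pt "0 0 110 0 0" --pt "0 0 110 0 0"

```text
time: 56.6
eef_pos: [0.5196, -0.293, 0.0194]
tool_rot: [[0.09, 0.996, 0.007], [0.996, -0.09, 0.007], [0.008, 0.007, -1.0]]
wrist_force: [-1.3, -0.4, -0.8]
finger_gap: 0.269
```

```bash
python3 - <<'E'
from h import *
plan([(.518,-.295,.0155,84.8)])
E
```

```text
now [ 0.5196 -0.293   0.0194] yaw 84.9 t 56.6 F [-1.3 -0.4 -0.8] gap 22.9
[-2.1, -1.4, 3.9, 0.1] j6 -24
```

Call:
servo_tool --pt "-2 0 2 0 0" --pt "-2 0 3.8 0 0" --pt "-2 0 3.8 0 0" --pt "-2 0 3.8 0 45" --pt "-2 0 3.8 0 45" --pt "-2 0 3.8 0 45" --pt "-2 0 -50 0 45" --pt "-2 0 -100 0 45" --pt "-2 0 -111 0 45" --pt "-2 0 -111 0 45"

```text
time: 57.85
eef_pos: [0.5188, -0.2959, 0.131]
tool_rot: [[0.09, 0.996, 0.009], [0.996, -0.09, 0.006], [0.007, 0.008, -1.0]]
wrist_force: [-0.2, 0.3, 0.1]
finger_gap: 0.527
```

```bash
python3 - <<'E'
from h import *
plan([(*G(0,-.034),.13,84.8)])
E
```

```text
now [ 0.5188 -0.2959  0.131 ] yaw 84.9 t 57.85 F [-0.2  0.3  0.1] gap 45.0
[241.7, 3.5, 1.0, 0.1] j6 -1
```

Call:
servo_tool --pt "50 1 0 0 45" --pt "100 1 0 0 45" --pt "150 2 0 0 45" --pt "200 3 0 0 45" --pt "235 3 0 0 45" --pt "242 3 0 0 45" --pt "242 3 0 0 45" --pt "242 3 0 0 45"

```text
time: 58.85
eef_pos: [0.5431, -0.0562, 0.1321]
tool_rot: [[0.091, 0.996, 0.008], [0.996, -0.091, 0.006], [0.007, 0.007, -1.0]]
wrist_force: [-0.1, -0.5, -0.9]
finger_gap: 0.527
```

```bash
python3 - <<'E'
from h import *
plan([(*G(0,-.034),.0215,84.8)])
E
```

```text
now [ 0.5431 -0.0562  0.1321] yaw 84.8 t 58.85 F [-0.1 -0.5 -0.9] gap 45.0
[0.8, 0.7, 110.6, -0.0] j6 -1
```

Call:
servo_tool --pt "0.5 -0.3 50 0 45" --pt "0.5 -0.3 95 0 45" --pt "0.5 -0.3 110 0 45" --pt "0.5 -0.3 110 0 45" --pt "0.5 -0.3 110 0 0" --pt "0.5 -0.3 110 0 0" --pt "0.5 -0.3 110 0 0" --pt "0.5 -0.3 110 0 0" --pt "0.5 -0.3 110 0 0"

```text
time: 59.98
eef_pos: [0.545, -0.0552, 0.0238]
tool_rot: [[0.09, 0.996, 0.011], [0.996, -0.091, 0.006], [0.007, 0.01, -1.0]]
wrist_force: [-0.5, -1.2, 7.4]
finger_gap: 0.269
```

Call:
servo_tool --pt "0 0 -10 0 0" --pt "0 0 -50 0 0" --pt "0 0 -95 0 0" --pt "0 0 -108 0 0" --pt "0 0 -108 0 0" --pt "0 0 -108 0 0"

```text
time: 60.72
eef_pos: [0.5428, -0.0557, 0.1305]
tool_rot: [[0.09, 0.996, 0.008], [0.996, -0.09, 0.006], [0.007, 0.008, -1.0]]
wrist_force: [-0.3, 0.5, -1.6]
finger_gap: 0.269
```

```bash
python3 - <<'E'
from h import *
plan([(.518,-.341,.13,84.8)])
E
```

```text
now [ 0.5428 -0.0557  0.1305] yaw 84.8 t 60.73 F [-0.3  0.5 -1.6] gap 22.9
[-286.4, 1.1, 0.5, 0.0] j6 -28
```

Call:
servo_tool --pt "-50 0 0 0 0" --pt "-100 0 0 0 0" --pt "-150 0 0 0 0" --pt "-200 0 0 0 0" --pt "-250 0 0 0 0" --pt "-287 0 0 0 0" --pt "-287 0 0 0 0" --pt "-287 0 0 0 0"

```text
time: 61.72
eef_pos: [0.5159, -0.3406, 0.127]
tool_rot: [[0.091, 0.996, 0.006], [0.996, -0.091, 0.008], [0.009, 0.005, -1.0]]
wrist_force: [0.5, 0.4, -0.9]
finger_gap: 0.271
```

Call:
servo_tool --pt "-1 0 50 0 0" --pt "-1 0 95 0 0" --pt "-1 0 108 0 0" --pt "-1 0 110 0 0" --pt "-1 0 110 0 0" --pt "-1 0 110 0 0"

```text
time: 62.48
eef_pos: [0.5175, -0.3413, 0.0186]
tool_rot: [[0.091, 0.996, 0.008], [0.996, -0.091, 0.006], [0.007, 0.008, -1.0]]
wrist_force: [0.7, -0.3, -0.1]
finger_gap: 0.265
```

```bash
python3 - <<'E'
from h import *
plan([(.518,-.341,.0153,84.8)])
E
```

```text
now [ 0.5175 -0.3413  0.0186] yaw 84.8 t 62.48 F [ 0.7 -0.3 -0.1] gap 22.6
[0.4, 0.5, 3.3, -0.0] j6 -28
```

Call:
servo_tool --pt "0 0 2 0 0" --pt "0 0 3.2 0 0" --pt "0 0 3.2 0 0" --pt "0 0 3.2 0 45" --pt "0 0 3.2 0 45" --pt "0 0 3.2 0 45" --pt "0 0 -50 0 45" --pt "0 0 -100 0 45" --pt "0 0 -112 0 45" --pt "0 0 -112 0 45"

```text
time: 63.72
eef_pos: [0.5168, -0.3422, 0.1313]
tool_rot: [[0.091, 0.996, 0.009], [0.996, -0.091, 0.006], [0.006, 0.009, -1.0]]
wrist_force: [-0.5, 0.3, -0.3]
finger_gap: 0.529
```

```bash
python3 - <<'E'
from h import *
plan([(*G(0,-.064),.13,84.8)])
E
```

```text
now [ 0.5168 -0.3422  0.1313] yaw 84.8 t 63.73 F [-0.5  0.3 -0.3] gap 45.2
[258.1, 1.0, 1.3, -0.0] j6 -4
```

Call:
servo_tool --pt "50 0 0 0 45" --pt "100 0 0 0 45" --pt "150 1 0 0 45" --pt "200 1 0 0 45" --pt "245 1 0 0 45" --pt "259 1 0 0 45" --pt "259 1 0 0 45" --pt "259 1 0 0 45"

```text
time: 64.72
eef_pos: [0.5411, -0.0854, 0.1323]
tool_rot: [[0.092, 0.996, 0.009], [0.996, -0.092, 0.005], [0.006, 0.008, -1.0]]
wrist_force: [0.2, -0.2, 0.7]
finger_gap: 0.525
```

```bash
python3 - <<'E'
from h import *
plan([(*G(0,-.063),.0215,84.8)])
s=get_state(); im=capture("wrist")[:,:,::-1]; cv2.imwrite("pics/w13.png",im)
g=im[150:300,250:400].min(2); n,_,st,ce=cv2.connectedComponentsWithStats((g>235).astype(np.uint8))
for k in range(1,n):
    if st[k,4]>150: print(ce[k]+[250,150],st[k,4],world("wrist",ce[k]+[250,150],.034,s))
print(pix("wrist",[[*G(0,-.064),.034]],s))
E
```

```text
now [ 0.5411 -0.0854  0.1323] yaw 84.7 t 64.72 F [ 0.2 -0.2  0.7] gap 44.8
[1.1, 0.2, 110.8, -0.1] j6 -4
[[314.85612679 240.53374089]]
```

Call:
servo_tool --pt "0.5 -0.7 50 0 45" --pt "0.5 -0.7 95 0 45" --pt "0.5 -0.7 110 0 45" --pt "0.5 -0.7 110 0 45" --pt "0.5 -0.7 110 0 0" --pt "0.5 -0.7 110 0 0" --pt "0.5 -0.7 110 0 0" --pt "0.5 -0.7 110 0 0" --pt "0.5 -0.7 110 0 0"

```text
time: 65.9
eef_pos: [0.5416, -0.0844, 0.0227]
tool_rot: [[0.092, 0.996, 0.009], [0.996, -0.092, 0.005], [0.006, 0.009, -1.0]]
wrist_force: [-0.4, 0.5, -0.3]
finger_gap: 0.001
```

Call:
servo_tool --pt "0 0 -10 0 0" --pt "0 0 -50 0 0" --pt "0 0 -95 0 0" --pt "0 0 -108 0 0" --pt "0 0 -108 0 0" --pt "0 0 -108 0 0"

```text
time: 66.65
eef_pos: [0.5396, -0.0848, 0.1295]
tool_rot: [[0.092, 0.996, 0.007], [0.996, -0.092, 0.006], [0.006, 0.006, -1.0]]
wrist_force: [-0.9, -1.2, -0.3]
finger_gap: -0.002
```

```bash
python3 - <<'E'
from h import *
plan([(.518,-.386,.13,84.8)])
E
```

```text
now [ 0.5396 -0.0848  0.1295] yaw 84.7 t 66.65 F [-0.9 -1.2 -0.3] gap -0.2
[-301.9, 6.2, -0.5, -0.1] j6 -31
```

Closed on nothing, so that block has probably been knocked aside. Looking at the picture from just before the pick.

View pics/w13.png

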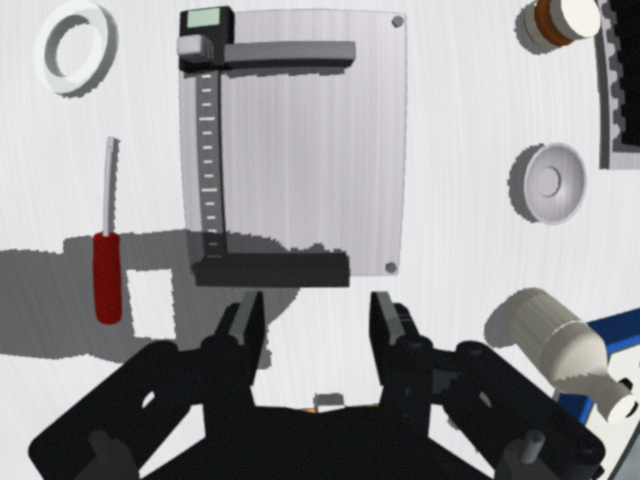

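```bash
python3 - <<'E'
from h import *
s=get_state()
print(world("wrist",[[328,400]],.025,dict(eef_pos=np.array([.5411,-.0854,.1323]),tool_rot=s["tool_rot"])))
for cam,o in (("scene","pics/scene0.png"),("top","pics/top0.png")):
    im=capture(cam)[:,:,::-1]; cv2.imwrite(f"pics/{cam}14.png",im)
    b=cv2.imread(o); d=(im.max(2).astype(int)-b.max(2))
    m=((im.min(2)>(130 if cam=="scene" else 115))&(d>15)).astype(np.uint8)
    n,_,st,ce=cv2.connectedComponentsWithStats(m)
    for k in range(1,n):
        if 12<st[k,4]<600: print(cam,ce[k].round(1),st[k,:].tolist(),world(cam,ce[k],.025)[0].round(3))
E
```

```text
[[ 0.53872833 -0.2346716   0.025     ]]
scene [327.   4.] [322, 0, 11, 11, 24] [-0.045 -0.809  0.025]
scene [485.6  11.1] [473, 2, 22, 23, 90] [-0.508 -0.447  0.025]
scene [478.3  19.1] [473, 11, 12, 17, 67] [-0.449 -0.424  0.025]
scene [266.   21.2] [261, 15, 11, 13, 15] [ 0.202 -0.836  0.025]
scene [489.4  24. ] [485, 17, 10, 13, 20] [-0.46  -0.379  0.025]
scene [274.9  41.3] [262, 29, 26, 34, 437] [ 0.236 -0.712  0.025]
scene [287.7  50.4] [284, 47, 8, 7, 22] [ 0.225 -0.643  0.025]
scene [250.6 131.6] [246, 128, 11, 8, 39] [ 0.516 -0.365  0.025]
scene [256.4 140.5] [252, 137, 9, 8, 31] [ 0.519 -0.324  0.025]
scene [260.2 157.8] [256, 153, 11, 10, 39] [ 0.542 -0.259  0.025]
scene [333.8 199.2] [330, 194, 9, 12, 22] [ 0.451 -0.026  0.025]
top [503.4 260. ] [499, 259, 11, 3, 22] [ 0.522 -0.365  0.025]
top [486.6 264.4] [482, 262, 11, 5, 24] [ 0.512 -0.325  0.025]
top [503.1 265.7] [498, 263, 11, 5, 22] [ 0.509 -0.364  0.025]
top [390.1 299.4] [387, 289, 7, 21, 91] [ 0.429 -0.096  0.025]
top [397.5 300.7] [394, 291, 7, 20, 77] [ 0.426 -0.113  0.025]
top [476.2 315.8] [474, 308, 5, 16, 56] [ 0.391 -0.297  0.025]
top [483.6 317.6] [482, 312, 4, 12, 38] [ 0.387 -0.314  0.025]
```

Call:
servo_tool --pt "-50 1 -10 0 45" --pt "-100 2 -20 0 45" --pt "-150 3 -30 0 45" --pt "-200 4 -40 0 45" --pt "-250 5 -50 0 45" --pt "-300 6 -60 0 45" --pt "-320 6 -60 0 45" --pt "-320 6 -60 0 45" --pt "-320 6 -60 0 45"

```text
time: 67.88
eef_pos: [0.5153, -0.4026, 0.186]
tool_rot: [[0.091, 0.996, 0.005], [0.996, -0.091, 0.008], [0.008, 0.004, -1.0]]
wrist_force: [-1.0, -0.5, -0.6]
finger_gap: 0.528
```

```bash
python3 - <<'E'
from h import *
import pickle
s=get_state(); im=capture("wrist")[:,:,::-1]; pickle.dump(s,open("s15.pkl","wb")); plan([])
sc=capture("scene")[:,:,::-1]
a=cv2.resize(im[90:310,170:470],None,fx=2.66,fy=2.66,interpolation=cv2.INTER_CUBIC)[:585,:800]
o=np.zeros((600,800,3),np.uint8); o[:a.shape[0],:a.shape[1]]=a
cv2.imwrite("pics/w15.png",o)
E
```

```text
now [ 0.5156 -0.4025  0.1863] yaw 84.8 t 67.92 F [ 0.5 -0.2 -0.9] gap 44.7
```

View pics/w15.png

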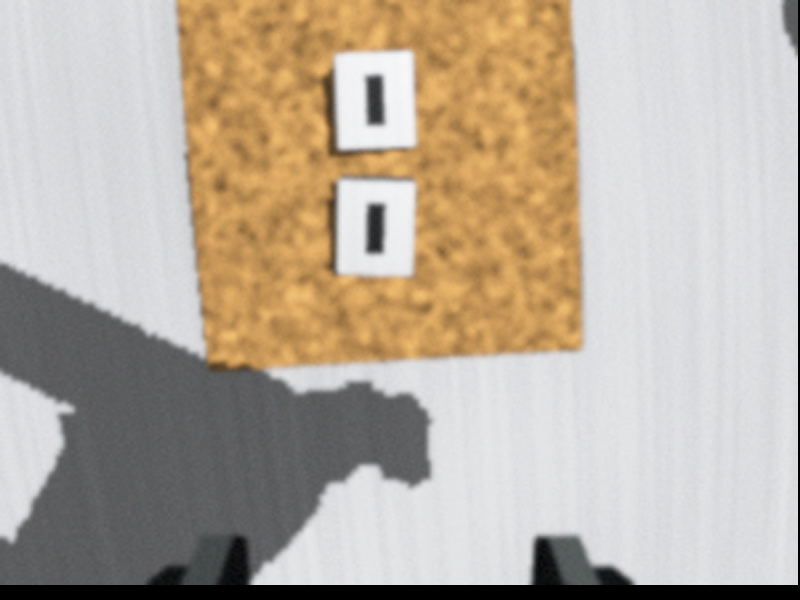

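Two blocks stand upright on the pad at (375,100) and (375,228) in the crop. The third is out of this frame, so I'll locate it numerically.

```bash
python3 - <<'E'
from h import *
s=get_state()
top=capture("top"); w=capture("wrist")
p=pix("top",[[.541,-.255,.025]])[0]; q=pix("wrist",[[.541,-.255,.025]],s)[0]; print(p,q)
g=top.mean(2).astype(int); x,y=p.round().astype(int)
print("top region",x-14,y-14)
for r in range(y-14,y+15): print(r," ".join("%3d"%v for v in g[r,x-14:x+15]))
x,y=q.round().astype(int); g=w.mean(2).astype(int); print("wrist",x-44,y-40)
if y>45:
  for r in range(max(0,y-44),y+44,2): print("%3d"%r," ".join("%3d"%v for v in g[r,x-44:x+44:2]))
E
```

```text
[456.77974761 252.14204072] [329.48867811  41.07661839]
top region 443 238
238 120 120 120 119 119 119 119 119 119 119 119 119 119 119 112  91  76  74  76  77  80  83  83  82  80  78  76  75  74
239 120 120 120 119 120 119 119 119 119 119 118 118 118 117 111  89  76  80  79  72  70  78  81  78  75  79  78  74  72
240 120 120 119 119 119 119 119 119 118 119 118 118 118 118 111  89  76  84  80  74  73  77  78  74  71  76  75  75  75
241 121 120 120 120 120 120 119 119 118 119 119 119 119 119 111  89  76  81  80  76  75  80  80  74  70  72  75  80  84
242 121 121 120 120 119 119 119 118 119 119 118 118 118 118 111  89  76  79  81  79  77  82  82  79  73  71  77  83  88
243 121 121 121 120 121 120 120 120 120 120 120 119 119 119 113  93  82  83  85  85  83  81  79  77  78  76  76  79  82
244 120 120 120 120 119 119 119 119 119 119 119 119 119 119 112  93  84  82  79  78  79  79  76  75  77  76  72  75  78
245 120 120 120 120 120 119 120 119 119 119 119 119 119 119 112  92  83  84  76  72  75  77  78  76  74  73  74  75  76
246 120 120 120 120 119 119 118 119 119 118 119 119 119 119 111  
[... 1766 characters left out ...]
 122 122 121 122 121 121 120 110  86  88  80  68  65  79  75  76  79  76  74  75  76  76
262 122 122 121 122 122 122 121 121 121 121 121 121 121 120 109  83  79  73  74  78  79  79  80  79  75  73  81  83  83
263 120 120 119 120 119 120 120 119 119 119 119 119 119 118 107  81  79  76  75  78  80  81  77  74  68  70  81  84  85
264 122 121 121 121 121 120 120 120 120 120 120 120 119 119 109  82  83  84  78  78  81  80  78  74  67  72  83  84  85
265 123 123 123 123 123 123 122 122 122 122 122 121 121 121 111  85  88  87  80  76  80  84  84  80  70  74  81  85  87
266 123 122 123 123 123 122 122 122 122 122 122 121 121 121 110  86  86  85  80  77  79  79  80  76  70  74  80  82  82
wrist 285 1
```

```bash
python3 - <<'E'
from h import *
w=world("top",[[458.6,253.0]],.024)[0]; print(w)
import pickle
print("pad blocks",world("wrist",np.array([[375,100],[375,228]])/2.66+[170,90]-.3,.025,pickle.load(open("s15.pkl","rb"))))
plan([(w[0],w[1],.186,84.8),(w[0],w[1],.0145,84.8)])
E
```

```text
[ 0.53901669 -0.25956689  0.024     ]
pad blocks [[ 0.51880694 -0.32569555  0.025     ]
 [ 0.51512226 -0.36520564  0.025     ]]
now [ 0.516  -0.403   0.1871] yaw 84.8 t 68.08 F [-1.3  0.6  0.3] gap 44.9
[145.0, 9.9, 1.1, 0.0] j6 -21
[0.0, 0.0, 171.5, -0.0] j6 -21
```

Call:
servo_tool --pt "50 3 30 0 45" --pt "100 7 60 0 45" --pt "145 10 80 0 45" --pt "145 10 100 0 45" --pt "145 10 100 0 45" --pt "145 10 100 0 45"

```text
time: 68.82
eef_pos: [0.5402, -0.26, 0.0888]
tool_rot: [[0.091, 0.996, 0.007], [0.996, -0.091, 0.006], [0.006, 0.007, -1.0]]
wrist_force: [-0.6, -1.0, 0.1]
finger_gap: 0.526
```

```bash
python3 - <<'E'
from h import *
plan([(.539,-.2595,.014,84.8)])
E
```

```text
now [ 0.5402 -0.26    0.0888] yaw 84.8 t 68.83 F [-0.6 -1.   0.1] gap 44.9
[0.4, -1.2, 74.8, -0.0] j6 -21
```

Call:
servo_tool --pt "0 -1.5 40 0 45" --pt "0 -1.5 68 0 45" --pt "0 -1.5 74 0 45" --pt "0 -1.5 74 0 45" --pt "0 -1.5 74 0 0" --pt "0 -1.5 74 0 0" --pt "0 -1.5 74 0 0" --pt "0 -1.5 74 0 0" --pt "0 -1.5 74 0 0"

```text
time: 69.95
eef_pos: [0.5402, -0.2601, 0.0162]
tool_rot: [[0.091, 0.996, 0.009], [0.996, -0.091, 0.004], [0.005, 0.009, -1.0]]
wrist_force: [-0.7, -1.0, 7.4]
finger_gap: 0.266
```

Call:
servo_tool --pt "0 0 -8 0 0" --pt "0 0 -30 0 0" --pt "0 0 -40 0 0" --pt "0 0 -40 0 0" --pt "-30 0 -40 0 0" --pt "-30 0 -40 0 0" --pt "-30 0 -40 0 0"

```text
time: 70.82
eef_pos: [0.5365, -0.2896, 0.0553]
tool_rot: [[0.092, 0.996, 0.008], [0.996, -0.092, 0.005], [0.006, 0.008, -1.0]]
wrist_force: [-0.0, 0.2, -0.5]
finger_gap: 0.267
```

```bash
python3 - <<'E'
from h import *
plan([(.543,-.290,.0155,84.8)])
E
```

```text
now [ 0.5365 -0.2896  0.0553] yaw 84.7 t 70.83 F [-0.   0.2 -0.5] gap 22.8
[0.2, 6.5, 39.8, -0.1] j6 -23
```

Call:
servo_tool --pt "0 6 15 0 0" --pt "0 6 30 0 0" --pt "0 6 36 0 0" --pt "0 6 38 0 0" --pt "0 6 38.5 0 0" --pt "0 6 38.5 0 0"

```text
time: 71.58
eef_pos: [0.542, -0.2899, 0.0178]
tool_rot: [[0.091, 0.996, 0.007], [0.996, -0.091, 0.006], [0.006, 0.006, -1.0]]
wrist_force: [-6.6, -0.2, 16.1]
finger_gap: 0.271
```

Call:
servo_tool --pt "0 0 0.5 0 0" --pt "0 0 0.5 0 45" --pt "0 0 0.5 0 45" --pt "0 0 0.5 0 45" --pt "0 0 -50 0 45" --pt "0 0 -110 0 45" --pt "0 0 -150 0 45" --pt "0 0 -150 0 45"

```text
time: 72.58
eef_pos: [0.5431, -0.2919, 0.1714]
tool_rot: [[0.091, 0.996, 0.013], [0.996, -0.091, 0.002], [0.003, 0.012, -1.0]]
wrist_force: [-0.6, -0.5, -0.3]
finger_gap: 0.527
```

```bash
python3 - <<'E'
from h import *
plan([(.50,-.45,.2,84.8)])
E
```

```text
now [ 0.5431 -0.2919  0.1714] yaw 84.8 t 72.58 F [-0.6 -0.5 -0.3] gap 45.0
[-161.4, -28.5, -28.6, -0.0] j6 -37
```

Call:
servo_tool --pt "-50 -10 -10 0 45" --pt "-100 -20 -20 0 45" --pt "-140 -28 -28 0 45" --pt "-140 -28 -28 0 45" --pt "-140 -28 -28 0 45"

```text
time: 73.2
eef_pos: [0.5015, -0.4279, 0.197]
tool_rot: [[0.092, 0.996, 0.011], [0.996, -0.092, 0.004], [0.005, 0.01, -1.0]]
wrist_force: [-0.0, 0.8, 0.3]
finger_gap: 0.527
```

```bash
python3 - <<'E'
from h import *
s=get_state(); plan([]); w=capture("wrist"); cv2.imwrite("pics/w17.png",w[:,:,::-1])
pad=pix("wrist",[[.455,-.264,.003],[.583,-.264,.003],[.583,-.413,.003],[.455,-.413,.003]],s); print(pad.round())
# white block tops on the orange cork: low saturation, bright
hsv=cv2.cvtColor(w,cv2.COLOR_RGB2HSV); m=((hsv[:,:,1]<50)&(hsv[:,:,2]>170)).astype(np.uint8)
roi=np.zeros_like(m); cv2.fillConvexPoly(roi,pad.round().astype(int),1); m&=roi
cs,h=cv2.findContours(m,cv2.RETR_EXTERNAL,cv2.CHAIN_APPROX_NONE)
for c in cs:
    if cv2.contourArea(c)<200: continue
    W=world("wrist",c[:,0,:],.025,s)[:,:2]; r=cv2.minAreaRect((W*1000).astype(np.float32)); print("block mm",np.round(r[0],1),np.round(r[1],1),round(r[2],1))
    mk=np.zeros_like(m); cv2.drawContours(mk,[c],-1,1,-1); d=(mk>0)&(hsv[:,:,2]<90); ys,xs=np.nonzero(d)
    if len(xs): W=world("wrist",np.c_[xs,ys],.025,s)[:,:2]; r=cv2.minAreaRect((W*1000).astype(np.float32)); print("   slot",np.round(r[0],1),np.round(r[1],1))
im=capture("top")[:,:,::-1]; b=cv2.imread("pics/top0.png"); d=cv2.absdiff(im,b).max(2); cv2.imwrite("pics/top17.png",im)
for n,p,z in (("jar",(.752,.073),.05),("bottle",(.745,-.20),.1),("cup",(.71,-.3075),.05),("collar",(.477,.3515),.015)):
    x,y=pix("top",[[*p,z]])[0].round().astype(int); print(n,"diff mean",d[y-12:y+13,x-12:x+13].mean().round(1))
E
```

```text
now [ 0.5015 -0.4279  0.197 ] yaw 84.7 t 73.2 F [-0.   0.8  0.3] gap 45.0
[[246.  41.]
 [387.  29.]
 [399. 187.]
 [262. 200.]]
block mm [ 515.5 -365.3] [29.9 24.3] 84.6
   slot [ 515.  -365.3] [12.8  3.4]
block mm [ 519.  -325.4] [30.1 24.2] 85.3
   slot [ 518.6 -325.4] [12.9  3.3]
block mm [ 541.9 -291.3] [30.1 23.6] 84.5
   slot [ 542.4 -290.9] [12.5  2.5]
jar diff mean 3.1
bottle diff mean 2.8
cup diff mean 2.6
collar diff mean 2.5
```

```bash
python3 -c "
from workcell import *
print(hand_in())"
```

```text
the job is handed in; nothing more can be done
None
```

The job is done and handed in at about 73 s of the 210 s allowed.

**What was done, in order**
- I opened the jaw to its stop and stood three spacers end to end on the bed.
- I closed the jaw by the thumb post until the row was snug. From the pictures the jaw was about 0.02 rad off square, with roughly 2 N on the row.
- With the row held, I swung the cover up until it stayed open by itself. I pressed the start button to its end, where 16 N gave no further travel.
- I shut the cover, slid the jaw back to its open stop and moved all three spacers to the cork pad.

**Last checks**
- **Spacers:** the last wrist picture measures all three on the pad with their slots up. Each top face is about 30 x 24 mm, and the centres are at (0.516, -0.365), (0.519, -0.325) and (0.542, -0.291).
- **Bystanders:** the jar, bottle, cup and collar show no change in the top view.
- **Cover and jaw:** I saw the cover shut and the jaw at its open stop before picking the spacers off the bed. I did not check them again afterwards.

**What went wrong:** my pick for the third spacer closed on nothing. Two spacers were already on the pad and a third straddled its edge. I probably carried two in the second pick, and the first spacer was knocked to the edge, either by them or on its own. I picked that one up and set it down properly. It met the pad at about 16 N.

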